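# Unstack the tea things and put each back on its place

## Task

The tea things were piled up in two stacks to wipe the counter. Take the stacks apart without tipping anything over and set each thing down, not dropping it, upright in the middle of its own place: the square blue caddy on the square cork mat, the large round steel tin on the round glass coaster, the white porcelain sugar pot on the hexagonal wooden trivet, the square wooden box on the rectangular slate slab, and the small knobbed spice tin on the small round white stand.

Things in the scene. Friction and masses are not known exactly. Their poses are not given: they have to be found in the camera images.
- caddy: Square blue plastic tea caddy with its flip-top lid shut, 64 x 64 mm, 48 mm high, straight sides parallel to its x and y, flat top, about 0.2 kg. It is the foot of one of the two piles. Origin: centre of the underside, z up.
- tea_tin: Large round stainless tea tin, diameter 64 mm, 48 mm high, straight sides, flat top, about 0.2 kg. It is the foot of the other pile. Origin: centre of the underside, z up.
- sugar_pot: Round white porcelain sugar pot with a flat lid, lid and pot move as one, diameter 48 mm, 40 mm high, straight sides, about 0.13 kg. Stands directly on the caddy or on the tea tin, whichever the wooden box does not stand on. Origin: centre of the underside, z up.
- wood_box: Square pale wooden box with a flat lid, lid and box move as one, 44 x 44 mm, 40 mm high, sides parallel to its x and y, about 0.08 kg. Stands directly on the caddy or on the tea tin, whichever the sugar pot does not stand on. Origin: centre of the underside, z up.
- spice_tin: Small round bare-metal spice tin, diameter 34 mm, straight sides 34 mm high, with a black knob (diameter 12 mm, 8 mm high) on top, lid and tin move as one, about 0.05 kg. It is the top of the taller pile, standing on the sugar pot or on the wooden box. Origin: centre of the underside, z up.
- cork_mat: Square cork mat, 92 x 92 mm, 6 mm thick: the place of the caddy. Fixed to the counter. Origin: centre of the underside, which lies on the counter; z up.
- glass_coaster: Round coaster of greenish glass, diameter 92 mm, 6 mm thick: the place of the tea tin. Fixed to the counter. Origin: centre of the underside, which lies on the counter; z up.
- hex_trivet: Hexagonal wooden trivet, 90 mm across its flats, 8 mm thick: the place of the sugar pot. Fixed to the counter. Origin: centre of the underside, which lies on the counter; z up.
- stone_slab: Rectangular dark slate slab, 76 mm along its x, 112 mm along its y, 8 mm thick: the place of the wooden box. Fixed to the counter. Origin: centre of the underside, which lies on the counter; z up.
- small_stand: Small round white porcelain stand, a plain flat disc of diameter 64 mm, 12 mm high: the place of the spice tin. Fixed to the counter. Origin: centre of the underside, which lies on the counter; z up.
Things that resemble listed ones, but are neither listed nor needed, are in the scene too. What is shaped like the wood_box but pink is not meant.

How it is judged:
By the outcome, as a careful person would: the job done as asked, in the order asked, and still so for the second after the job is handed in, with the robot touching nothing.
It also fails if it takes over 144 s, if anything falls off the work surface, if the arm or the gripper's body presses on something with over 40 N, if the wrist force passes 120 N, or if a joint passes its speed limit or range.

## Robot

A 6-joint arm with a two-finger parallel gripper is mounted at the origin on the work surface. World frame = base frame: x ahead of the robot, y to its left, z up, the work surface at z = 0. Lengths are in m, angles in degrees, forces in N, time in s.
With the tool pointing down it reaches from about 0.25 to 0.775 m from the base axis. Payload 8.9 kg.
Tool frame: the origin (TCP) lies at the very end of the fingers, on their centre line; the grasp point (between the pads) lies 19 mm behind it; z points along the fingers, y is the direction in which the jaws open and shut (so a half turn about z gives the same grasp; the last joint's range is limited). The gripper opens to 85 mm and grips with 20 to 120 N. Pads are 22 mm wide; open, the fingers measure 114 mm over their backs; the gripper's body (76 mm by 85 mm) begins 54 mm behind the grasp point. The pads swing forward as they close: fully open they stand 13 mm farther back than shut.
Start: joints at [65.185, 16.656, -8.789, 64.555, 0, 82.019], TCP at [0.152, 0.503, 0.196] pointing down, gripper open.
Joint ranges: [-144.48, 144.48], [-52.06, 99.96], [-74.48, 78.29], [-112.23, 115.85], [-86.99, 84.42], [-180, 180]. Speed limits (degrees/s): [127.2, 127.2, 159.86, 180, 180, 180].

## Interface

Orientations are given as a 3x3 rotation matrix whose columns are the frame's x, y, z axes.
In Python, from cell import manip gives the robot as it stands.
- The arm moves only by the tool jog_arm, never from a script. Its argument "deltas" is one flat list of numbers, 5 for each row, row after row: the shift along the tool's x, y, z in mm, then the turn about the tool's z in degrees, then the finger opening in mm, from 0 to 85.4. In form: [dx, dy, dz, turn, hand, dx, dy, dz, turn, hand, ...]. A call has 1 to 20 rows; each row is the pose to reach, as a shift and turn from the pose commanded when the call began, along the tool's axes at that moment; what a row does not reach only later rows make up. A row lasts 1/8 s, in which the tool goes at most 62.5 mm and 10.7 degrees, less where a joint would pass 70% of its speed; a pose out of reach is approached as far as the arm can. A call with a gripper value outside its range is refused whole. The fingers move at their own pace and stop on an object; "grip_force" is the grip in N (left out, the last holds). Time passes only in rows, so rows that repeat a pose let the fingers close. It gives the time, the measured TCP pose, the force and the opening at its end, in the units of the state.
- manip.sense(): the state, without advancing time (a new reading comes with each control period).
- manip.read_camera(name): name is "scene" or "top" or "wrist"; returns a dict with "color" (400x640x3 uint8, blue, green, red), "z_map" (400x640 float32, m along the optical axis (not along the pixel's ray), 0 where there is no reading), "K" (3x3 intrinsics, pixels), "k1" (the pictures are not rectified: a ray, as slopes to the right and down, at radius r is drawn at 1 + k1 r^2 times it, then the intrinsics apply), "camera_from_world" (4x4, takes a point from world to camera coordinates); the wrist camera has in their place "tool_from_camera" (4x4, takes a point from camera to tool coordinates, whose origin is the TCP and whose axes are the flange's). Camera axes: x right, y down, z forward; pixel columns grow to the right and rows downward; lengths in m; the calibration is good to about 2 mm. A picture is of the moment at which its call begins: read the wrist's pose just before it.
- manip.hand_in(): hands the job in, once; it reports no verdict.
The state is a dict: "time_s": time; "joint_pos": joint angles; "joint_velocities": joint speeds; "effort": joint torques, N m; "tcp_pos": TCP position; "tcp_rot": TCP orientation; "wrist_force": force on the tool from outside, world axes, zero at the start; "wrist_torque": the same for the moment, N m; "grip_width": finger opening in m.
Only numpy, scipy, OpenCV 4.12 (cv2) and the standard library are available. Lean on these libraries where they do the work, as an engineer would, in place of code of your own. Each camera call takes 0.05 s, during which the arm holds its last target.

## Working session

There is one attempt and no reset: what is moved stays moved. The work goes in short steps, Python scripts to look and compute and a tool call to move; the robot and the scene stay as the last step left them, time stands still between calls to the robot, and variables do not carry over. Pictures are saved under pics/ and viewed, and the job is handed in when it is done.

Besides the shell and the picture viewer there is one more tool, called after "Request:" as name(argument=value, ...) on one line, values as JSON. jog_arm: Moves the arm, as the interface text tells. Its arguments: {"type":"object","properties":{"deltas":{"type":"array"},"grip_force":{"type":"number"}},"required":["deltas"]}

```bash
ls; mkdir -p pics
python3 - <<'E'
from cell import manip
import cv2,numpy as np
s=manip.sense();print(s['time_s'],s['tcp_pos'],s['tcp_rot'],s['grip_width'])
for n in ('scene','top','wrist'):
    c=manip.read_camera(n);cv2.imwrite(f'pics/{n}0.png',c['color']);np.savez(f'{n}0.npz',**c)
    print(n,c['K'],c['k1'],c.get('camera_from_world',c.get('tool_from_camera')),(c['z_map']>0).mean())
E
```

```text
pics
0.0 [0.15183231 0.50205312 0.19553703] [[-9.57147322e-01  2.89600944e-01 -5.45259029e-04]
 [ 2.89601405e-01  9.57146583e-01 -1.20225686e-03]
 [ 1.73718097e-04 -1.30864471e-03 -9.99999129e-01]] 0.08553194069160494
scene [[382.14409531   0.         320.8223765 ]
 [  0.         382.14409531 204.33302481]
 [  0.           0.           1.        ]] -0.02905645249921012 [[-0.09375435  0.99541658 -0.01886694  0.04044797]
 [ 0.65564347  0.04746931 -0.753577   -0.24271762]
 [-0.74922744 -0.08302111 -0.65708884  1.24067693]
 [ 0.          0.          0.          1.        ]] 0.99602734375
top [[446.91310383   0.         324.34577727]
 [  0.         446.91310383 198.92076018]
 [  0.           0.           1.        ]] -0.12797181783621603 [[-0.02533586 -0.99931527 -0.02696459  0.03403346]
 [-0.98455857  0.02961717 -0.17253185  0.49566214]
 [ 0.17321232  0.02217698 -0.98463479  0.95841146]
 [ 0.          0.          0.          1.        ]] 0.99612890625
wrist [[291.43060532   0.         313.52585765]
 [  0.         291.43060532 194.41815351]
 [  0.           0.           1.        ]] 0.018640173995081073 [[-1.04785611e-03 -9.61541337e-01 -2.74658258e-01  7.01933479e-02]
 [ 9.99998957e-01 -1.28058049e-03  6.68015823e-04  9.91009645e-04]
 [-9.94046835e-04 -2.74657271e-01  9.61541676e-01 -1.76276962e-01]
 [ 0.00000000e+00  0.00000000e+00  0.00000000e+00  1.00000000e+00]] 0.99611328125
```

View pics/scene0.png

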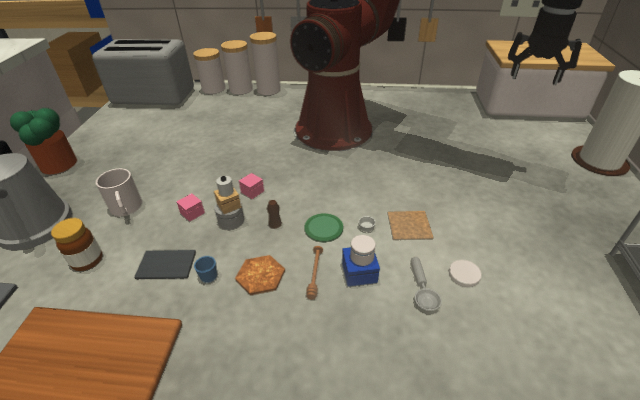

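View pics/top0.png

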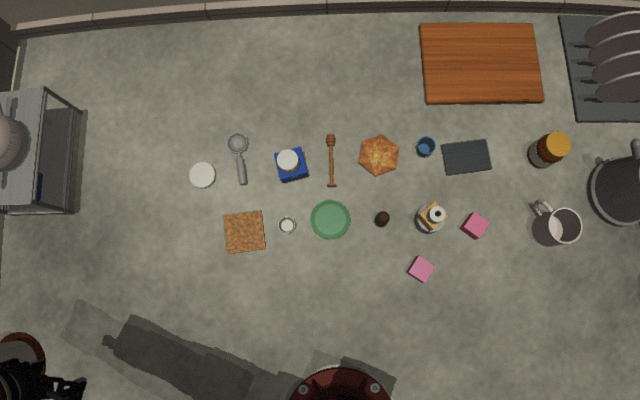

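View pics/wrist0.png

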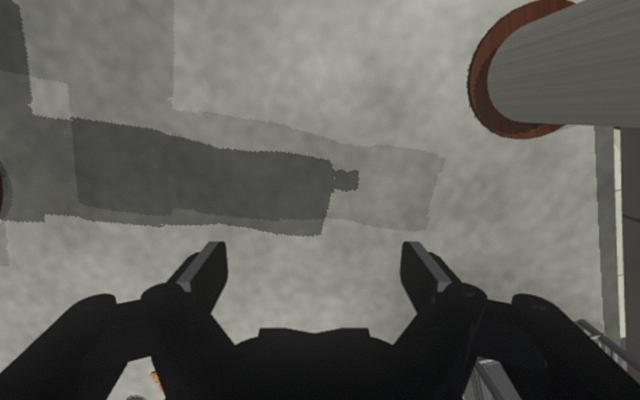

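The top view shows the caddy with the sugar pot on it at (291,165). The tea tin, wooden box and spice tin are piled at (431,218). The places are: cork (245,232), glass (330,219), hex (379,155), slate (467,157) and white stand (202,175). The pink cubes and the small white ring at (287,225) are decoys. Next I measure by colour and height bands.

```bash
cat > h.py <<'E'
import cv2,numpy as np
def load(n): return dict(np.load(n))
def und(c,uv):
    return cv2.undistortPoints(np.asarray(uv,float).reshape(-1,1,2),c['K'],np.array([float(c['k1']),0,0,0])).reshape(-1,2)
def w_from_c(c,s=None):
    if 'camera_from_world' in c: return np.linalg.inv(c['camera_from_world'])
    T=np.eye(4);T[:3,:3]=s['tcp_rot'];T[:3,3]=s['tcp_pos'];return T@c['tool_from_camera']
def cloud(c,s=None):
    T=w_from_c(c,s);H,W=c['z_map'].shape
    u,v=np.meshgrid(np.arange(W),np.arange(H));p=und(c,np.stack([u,v],-1).reshape(-1,2))
    z=c['z_map'].reshape(-1,1);P=np.hstack([p*z,z])@T[:3,:3].T+T[:3,3]
    P[z[:,0]==0]=np.nan
    return P.reshape(H,W,3)
def plane(c,uv,h,s=None):
    T=w_from_c(c,s);p=und(c,uv);d=np.hstack([p,np.ones((len(p),1))])@T[:3,:3].T;o=T[:3,3]
    return (o+d*((h-o[2])/d[:,2:]))[:,:2]
def blob(mask,near=None):
    n,l,st,ce=cv2.connectedComponentsWithStats(mask.astype(np.uint8))
    return [(st[i,4],ce[i],l==i) for i in range(1,n) if st[i,4]>15]
E
python3 - <<'E'
from h import *
np.set_printoptions(precision=4,suppress=True)
c=load('top0.npz');P=cloud(c);Z=P[...,2]
print('counter z std',np.nanmedian(Z[60:120,100:400]),np.nanstd(Z[60:120,100:400]))
for n,u,v in [('stand',202,175),('cork',245,232),('glass',330,219),('hex',379,155),('slab',467,157),('caddytop',300,178),('pot',288,160),('spice',437,214),('ring',287,225),('tinrim',424,228)]: print(n,c['color'][v,u],P[v,u])
for n,(u0,u1,v0,v1) in dict(A=(262,325,135,195),B=(405,455,190,245)).items():
    z=Z[v0:v1,u0:u1];h,e=np.histogram(z[np.isfinite(z)],bins=np.arange(-.01,.15,.004));print(n,[(round(a,3),int(b)) for a,b in zip(e,h) if b>3])
im=cv2.resize(c['color'][120:280,180:500],None,fx=2.5,fy=2.5,interpolation=cv2.INTER_CUBIC);cv2.imwrite('pics/top0z.png',im)
E
```

```text
counter z std 0.00010296021553268808 0.0019409579306734022
stand [171 187 191] [0.5688 0.3109 0.0107]
cork [ 65 102 137] [0.4305 0.2068 0.0077]
glass [109 144 107] [0.4556 0.0093 0.006 ]
hex [ 72 135 172] [ 0.6046 -0.1109  0.0063]
slab [68 67 66] [ 0.5943 -0.3212  0.0052]
caddytop [63 52 50] [0.5546 0.0771 0.0065]
pot [179 191 189] [0.5765 0.0962 0.0905]
spice [34 36 37] [ 0.4432 -0.2104  0.1293]
ring [178 191 191] [0.445  0.1095 0.0015]
tinrim [145 152 153] [ 0.4239 -0.1983  0.0478]
A [(np.float64(-0.006), 355), (np.float64(-0.002), 2039), (np.float64(0.002), 506), (np.float64(0.006), 16), (np.float64(0.01), 10), (np.float64(0.014), 8), (np.float64(0.018), 15), (np.float64(0.022), 9), (np.float64(0.026), 15), (np.float64(0.03), 16), (np.float64(0.034), 6), (np.float64(0.038), 12), (np.float64(0.042), 51), (np.float64(0.046), 247), (np.float64(0.05), 45), (np.float64(0.054), 13), (np.float64(0.058), 10), (np.float64(0.062), 7), (np.float64(0.066), 10), (np.float64(0.07), 5), (np.float64(0.074), 16), (np.float64(0.078), 8), (np.float64(0.082), 46), (np.float64(0.086), 251), (np.float6
[... 180 characters left out ...]
64(0.018), 5), (np.float64(0.022), 13), (np.float64(0.026), 11), (np.float64(0.03), 17), (np.float64(0.034), 6), (np.float64(0.038), 10), (np.float64(0.042), 25), (np.float64(0.046), 116), (np.float64(0.05), 38), (np.float64(0.054), 9), (np.float64(0.058), 6), (np.float64(0.062), 11), (np.float64(0.066), 7), (np.float64(0.07), 10), (np.float64(0.074), 12), (np.float64(0.078), 7), (np.float64(0.082), 20), (np.float64(0.086), 135), (np.float64(0.09), 35), (np.float64(0.094), 6), (np.float64(0.098), 8), (np.float64(0.102), 5), (np.float64(0.106), 8), (np.float64(0.11), 9), (np.float64(0.114), 8), (np.float64(0.118), 74), (np.float64(0.122), 111), (np.float64(0.126), 17), (np.float64(0.13), 14)]
```

View pics/top0z.png

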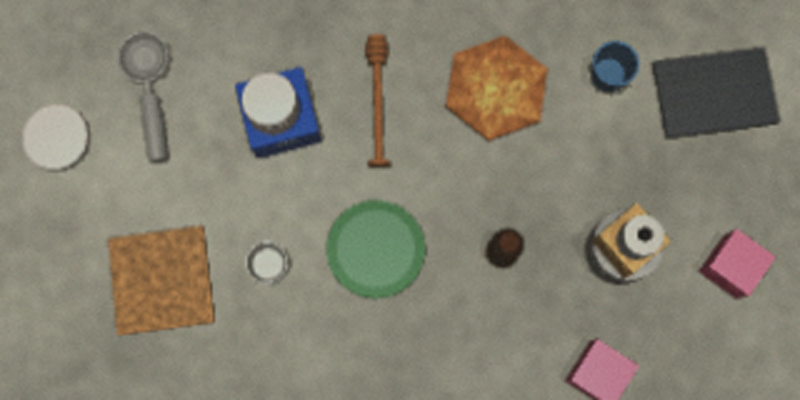

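```bash
cat > m0.py <<'E'
from h import *
np.set_printoptions(precision=4,suppress=True)
c=load('top0.npz');P=cloud(c);Z=P[...,2];hsv=cv2.cvtColor(c['color'],cv2.COLOR_BGR2HSV)
H,S,V=[hsv[...,i].astype(int) for i in range(3)]
def reg(m,u,v,r):
    k=np.zeros_like(m);k[v-r:v+r+1,u-r:u+r+1]=1;m=m&k
    b=sorted(blob(m),key=lambda t:-t[0]);return b[0][2]
def show(n,mask,h):
    ct=max(cv2.findContours(mask.astype(np.uint8),cv2.RETR_EXTERNAL,cv2.CHAIN_APPROX_NONE)[0],key=cv2.contourArea)[:,0]
    q=(plane(c,ct,h)*1000).astype(np.float32)
    yx=np.argwhere(mask);ctr=plane(c,yx[:,::-1],h).mean(0)*1000
    (x,y),r=cv2.minEnclosingCircle(q);R=cv2.minAreaRect(q)
    print(f'{n:8s} centroid {ctr} circle {x:.1f} {y:.1f} d{2*r:.1f} rect c{np.round(R[0],1)} s{np.round(R[1],1)} a{R[2]:.1f}  zmed {np.median(Z[mask]):.4f} n{mask.sum()}')
show('stand',reg((S<45)&(V>140),202,175,20),.012)
print(hsv[232,245],hsv[219,330],hsv[155,379],hsv[157,467],hsv[100,300],hsv[178,295])
show('cork',reg((S>90)&(H<25),245,232,32),.006)
show('glass',reg((H>40)&(H<80)&(S>50),330,219,30),.006)
show('hex',reg((S>90)&(H<25),379,155,28),.008)
show('slab',reg((V<85)&(S<40),467,157,34),.008)
def band(a,b,u,v,r): return reg((Z>a)&(Z<b),u,v,r)
show('pot',band(.08,.098,291,163,28),.088)
show('potcol',reg((S<45)&(V>150),288,160,18),.088)
show('caddy',band(.042,.054,291,165,30),.048)
show('caddy+p',reg((Z>.042),291,165,30),.048)
show('tin',band(.040,.056,431,218,30),.048)
show('box',band(.08,.098,431,218,30),.088)
show('spice',band(.113,.14,431,218,30),.122)
show('boxall',reg((S>80)&(H<30),431,218,30),.088)
E
python3 m0.py
```

```text
stand    centroid [567.8662 309.5005] circle 568.0 309.9 d139.0 rect c[569.1 311.1] s[103.2  98. ] a88.2  zmed nan n1484
[ 15 134 137] [ 62  66 144] [ 19 148 172] [105   8  68] [ 26  32 134] [117  81  57]
cork     centroid [431.1608 209.9143] circle 431.4 209.8 d125.4 rect c[431.4 209.8] s[91.3 91.9] a6.0  zmed nan n1516
glass    centroid [455.1892   9.5033] circle 455.4 9.9 d92.1 rect c[454.7   9.4] s[87.9 90.8] a88.3  zmed nan n1224
hex      centroid [ 604.8753 -108.9634] circle 605.6 -108.7 d102.3 rect c[ 605.6 -109.1] s[ 90.1 102.1] a79.4  zmed nan n1228
slab     centroid [ 593.9744 -317.2171] circle 594.1 -317.7 d130.5 rect c[ 594.2 -317.5] s[ 77.4 112. ] a6.0  zmed nan n1436
pot      centroid [578.5617  98.1781] circle 579.1 98.2 d47.5 rect c[578.5  97.7] s[46.3 42.9] a88.1  zmed 0.0879 n347
potcol   centroid [579.9747  98.8615] circle 580.5 98.9 d47.3 rect c[579.7  98.7] s[43.9 45.4] a89.2  zmed nan n346
caddy    centroid [575.1045  88.9055] circle 580.9 95.2 d87.2 rect c[580.8  95.3] s[63.4 64.3] a13.5  zmed 0.0478 n343
caddy+p  centroid [581.0445  95.473 ] circle 580.9 95.2 d87.2 rect c[581.7  95.6] s[65.6 64.1] a14.5  zmed 0.0680 n757
tin      centroid [ 428.8424 -211.7766] circle 441.4 -214.8 d63.2 rect c[ 430.9 -213.8] s[62.8 29.6] a84.1  zmed 0.0483 n138
box      centroid [ 445.957  -205.1919] circle 447.8 -212.4 d62.5 rect c[ 447.3 -211.9] s[44.6 45.9] a37.4  zmed 0.0884 n200
spice    centroid [ 444.9454 -211.7315] circle 445.3 -211.6 d36.2 rect c[ 445.3 -212.2] s[33.2 34.4] a42.3  zmed 0.1225 n227
boxall   centroid [ 442.5526 -199.6801] circle 446.1 -208.0 d63.6 rect c[ 444.9 -209.1] s[44.  50.5] a37.4  zmed nan n229
```

```bash
cat > go.py <<'E'
# usage: go.py x y z(mm) yawY(deg of jaw axis, world)  -> deltas from measured pose
import sys,numpy as np
from cell import manip
s=manip.sense();R=s['tcp_rot'];t=[float(a) for a in sys.argv[1:5]]
d=R.T@(np.array(t[:3])-s['tcp_pos']*1000)
y=np.degrees(np.arctan2(R[1,1],R[0,1]));dt=(y-t[3]+90)%180-90
print('t',round(s['time_s'],2),'tcp',np.round(s['tcp_pos']*1000,1),'yawY',round(y,1),'j',np.round(s['joint_pos'],0),'grip',round(s['grip_width']*1000,1),'F',np.round(s['wrist_force'],1),'tilt',np.round(np.degrees(R[:2,2]),2))
print('delta',np.round(d,1),'turn',round(dt,1),'or',round(dt-180*np.sign(dt),1))
E
sed -i "s/show('stand',.*/show('stand',reg((S<45)\&(V>152),202,175,20),.012)/" m0.py; python3 m0.py|head -1;python3 go.py 445 -212 230 37.4
python3 - <<'E'
from h import *
c=load('top0.npz');P=cloud(c)
for n,(u0,u1,v0,v1) in dict(mill=(372,395,205,230),pink1=(462,490,212,240),cup=(415,438,135,160),dipper=(322,340,130,190),ladle=(226,250,130,190),ring=(278,298,215,236),pink2=(408,436,255,284)).items():
    q=P[v0:v1,u0:u1].reshape(-1,3);q=q[q[:,2]>.008];print(n,np.round(np.nanmin(q,0)*1000),np.round(np.nanmax(q,0)*1000))
E
```

```text
stand    centroid [571.3417 312.4968] circle 572.5 313.0 d66.5 rect c[573.4 312. ] s[64.3 61.2] a1.2  zmed nan n538
t 0.15 tcp [151.9 502.2 195.7] yawY 73.2 j [65. 17. -9. 65.  0. 82.] grip 85.2 F [-0.4  0.7  0.3] tilt [-0.02 -0.05]
delta [-487.4 -598.7  -33.8] turn 35.8 or -144.2
mill [ 436. -121.    8.] [464. -94.  73.]
pink1 [ 398. -349.    8.] [ 459. -289.   46.]
cup [ 595. -239.    8.] [ 639. -196.   44.]
dipper [533.  -8.   9.] [656.  14.  26.]
ladle [544. 204.   8.] [671. 251.  24.]
ring [427.  91.   8.] [464. 129.  22.]
pink2 [ 306. -219.    8.] [ 364. -159.   47.]
```

Request:
jog_arm(deltas=[-15,-19,-10,1,85,-45,-56,-25,3,85,-80,-98,-34,6,85,-115,-141,-34,8,85,-150,-184,-34,11,85,-185,-227,-34,14,85,-220,-270,-34,16,85,-255,-313,-34,19,85,-290,-356,-34,21,85,-325,-399,-34,24,85,-360,-442,-34,26,85,-395,-485,-34,29,85,-430,-528,-34,32,85,-460,-565,-34,34,85,-480,-590,-34,35.8,85,-487.4,-598.7,-34,35.8,85,-487.4,-598.7,-34,35.8,85,-487.4,-598.7,-34,35.8,85], grip_force=30)

```text
time_s: 2.4
tcp_pos: [0.4448, -0.2105, 0.2302]
tcp_rot: [[-0.608, 0.794, -0.0], [0.794, 0.608, 0.0], [0.001, 0.0, -1.0]]
wrist_force: [0.3, 0.2, -0.2]
grip_width: 0.085
```

```bash
cat > snap.py <<'E'
import sys,pickle
from h import *
from cell import manip
n,tag=sys.argv[1:3]
s=manip.sense();c=manip.read_camera(n)
c['s_rot']=np.array(s['tcp_rot']);c['s_pos']=np.array(s['tcp_pos'])
np.savez(f'{tag}.npz',**c);cv2.imwrite(f'pics/{tag}.png',c['color'])
E
python3 snap.py wrist w1; python3 go.py 445 -212 200 37.4
```

```text
t 2.45 tcp [ 444.9 -210.6  230.3] yawY 37.4 j [-34.  12. -10.  68.   0.  19.] grip 84.7 F [ 0.4  0.3 -0.9] tilt [-0.    0.01]
delta [-1.2 -0.8 30.3] turn 0.0 or -180.0
```

View pics/w1.png

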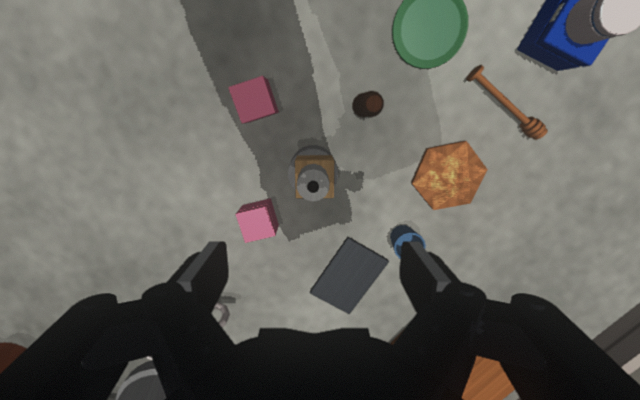

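```bash
cat > wfit.py <<'E'
# wfit tag: list height clusters from wrist depth
import sys
from h import *
np.set_printoptions(precision=1,suppress=True)
c=load(sys.argv[1]+'.npz');s=dict(tcp_rot=c['s_rot'],tcp_pos=c['s_pos']) if 'tool_from_camera' in c else None
P=cloud(c,s)*1000
u0,u1,v0,v1=[int(a) for a in sys.argv[2].split(',')]
for hb in sys.argv[3:]:
    a,b,h=[float(x) for x in hb.split(',')]
    m=np.zeros(P.shape[:2],bool);m[v0:v1,u0:u1]=((P[...,2]>a)&(P[...,2]<b))[v0:v1,u0:u1]
    bl=sorted(blob(m),key=lambda t:-t[0])
    if not bl: print(hb,'none');continue
    m=bl[0][2];yx=np.argwhere(m)[:,::-1]
    q=(plane(c,yx,h/1000,s)*1000).astype(np.float32)
    (x,y),r=cv2.minEnclosingCircle(q);R=cv2.minAreaRect(q)
    print(hb,'n',len(q),'z %.1f'%np.median(P[m][:,2]),'cen',q.mean(0),'circ %.1f %.1f d%.1f'%(x,y,2*r),'rect',np.array(R[0]),np.array(R[1]),'%.1f'%R[2])
E
python3 wfit.py w1 280,345,135,215 126,140,130 112,126,122 82,96,88 40,56,48
```

```text
126,140,130 n 107 z 128.3 cen [ 444.8 -211. ] circ 444.8 -210.8 d11.6 rect [ 444.6 -211. ] [11.  10.8] 10.2
112,126,122 n 757 z 120.4 cen [ 444.2 -210.2] circ 444.3 -210.8 d34.7 rect [ 445.  -210.6] [32.1 34.2] 36.5
82,96,88 n 575 z 86.5 cen [ 444.8 -204.2] circ 447.2 -211.0 d60.1 rect [ 446.6 -210.8] [43.2 43.5] 37.4
40,56,48 n 353 z 46.5 cen [ 428.4 -210.9] circ 446.0 -213.7 d64.3 rect [ 431.2 -211.4] [64.3 29.9] 81.3
```

Request:
jog_arm(deltas=[-0.5,0,25,0,60,-0.5,0,55,0,60,-0.5,0,85,0,60,-0.5,0,110,0,60,-0.5,0,125,0,60,-0.5,0,133,0,60,-0.5,0,135,0,60,-0.5,0,135,0,60,-0.5,0,135,0,45,-0.5,0,135,0,38,-0.5,0,135,0,32,-0.5,0,135,0,25,-0.5,0,135,0,25,-0.5,0,135,0,25,-0.5,0,135,0,25,-0.5,0,135,0,25], grip_force=30)

```text
time_s: 4.45
tcp_pos: [0.4455, -0.2121, 0.0951]
tcp_rot: [[-0.607, 0.795, 0.0], [0.795, 0.607, 0.0], [0.0, 0.0, -1.0]]
wrist_force: [0.5, -0.0, 0.3]
grip_width: 0.025
```

```bash
python3 snap.py wrist w2; python3 go.py 445 -212 200 37.4
```

```text
t 4.5 tcp [ 445.5 -212.1   95.1] yawY 37.4 j [-34.  18. -23.  49.  -0.  19.] grip 24.7 F [ 0.6 -0.6  0.2] tilt [ 0. -0.]
delta [   0.4   -0.3 -104.9] turn -0.0 or 180.0
```

View pics/w2.png

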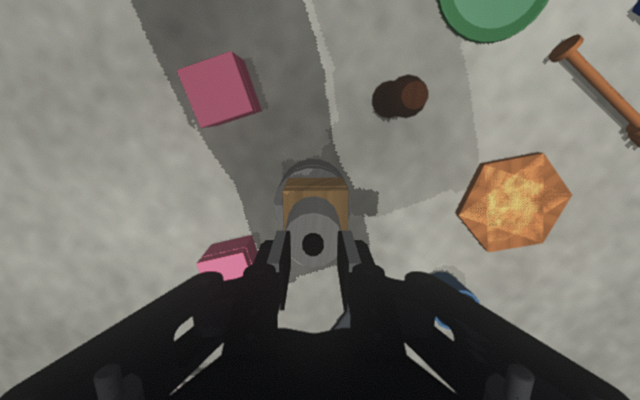

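```bash
python3 wfit.py w2 270,355,150,275 126,140,130 112,126,122 82,96,88 40,56,48
python3 - <<'E'
from h import *
np.set_printoptions(precision=0,suppress=True)
c=load('w2.npz');s=dict(tcp_rot=c['s_rot'],tcp_pos=c['s_pos']);P=cloud(c,s)
T=(P-c['s_pos'])@c['s_rot']*1000
for v in range(195,310,12): print(v,[ (u,*np.round(T[v,u]).astype(int)) for u in (268,280,286,292,313,334,340,346,358)])
im=cv2.resize(c['color'][150:330,200:430],None,fx=3.3,fy=3.3);cv2.imwrite('pics/w2z.png',im)
E
```

```text
126,140,130 n 347 z 128.2 cen [ 444.1 -210.3] circ 444.3 -210.1 d12.1 rect [ 444.1 -210.4] [11.2 11. ] 37.3
112,126,122 n 2149 z 120.4 cen [ 443.2 -208.6] circ 443.8 -209.6 d36.3 rect [ 444.3 -209.1] [30.1 35.3] 47.5
82,96,88 n 1390 z 86.5 cen [ 439.9 -199.4] circ 442.4 -204.9 d51.3 rect [ 441.9 -204.7] [43.4 29.4] 37.3
40,56,48 n 851 z 46.5 cen [ 428.8 -206.4] circ 444.6 -213.0 d63.7 rect [ 430.9 -210. ] [63.6 30.4] 77.9
195 [(268, np.int64(-8), np.int64(-44), np.int64(97)), (280, np.int64(6), np.int64(-26), np.int64(48)), (286, np.int64(17), np.int64(-18), np.int64(10)), (292, np.int64(18), np.int64(-14), np.int64(9)), (313, np.int64(18), np.int64(0), np.int64(8)), (334, np.int64(18), np.int64(14), np.int64(9)), (340, np.int64(17), np.int64(18), np.int64(9)), (346, np.int64(17), np.int64(22), np.int64(9)), (358, np.int64(-8), np.int64(44), np.int64(97))]
207 [(268, np.int64(-20), np.int64(-44), np.int64(96)), (280, np.int64(-4), np.int64(-27), np.int64(50)), (286, np.int64(9), np.int64(-18), np.int64(9)), (292, np.int64(9), np.int64(-14), np.int64(8)), (313, np.int64(17), np.int64(
[... 3170 characters left out ...]
115), np.int64(0), np.int64(97)), (334, np.int64(-114), np.int64(22), np.int64(96)), (340, np.int64(-115), np.int64(29), np.int64(97)), (346, np.int64(-1), np.int64(14), np.int64(-71)), (358, np.int64(18), np.int64(14), np.int64(-99))]
303 [(268, np.int64(18), np.int64(-13), np.int64(-104)), (280, np.int64(-7), np.int64(-14), np.int64(-71)), (286, np.int64(-130), np.int64(-29), np.int64(97)), (292, np.int64(-129), np.int64(-23), np.int64(96)), (313, np.int64(-130), np.int64(0), np.int64(97)), (334, np.int64(-129), np.int64(23), np.int64(96)), (340, np.int64(-129), np.int64(29), np.int64(96)), (346, np.int64(-7), np.int64(14), np.int64(-71)), (358, np.int64(18), np.int64(13), np.int64(-105))]
```

View pics/w2z.png

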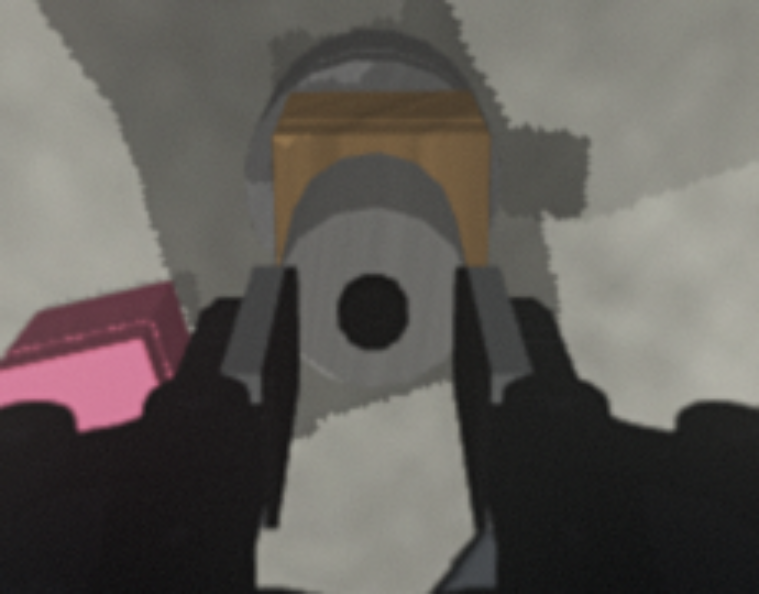

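```bash
python3 snap.py scene s2
python3 - <<'E'
from h import *
from cell import manip
c=load('s2.npz');P=cloud(c)*1000
im=cv2.resize(c['color'][110:250,150:330],None,fx=4,fy=4,interpolation=cv2.INTER_CUBIC);cv2.imwrite('pics/s2z.png',im)
q=P[110:250,150:330].reshape(-1,3)
import numpy as np
np.set_printoptions(precision=0,suppress=True)
m=(np.hypot(q[:,0]-445,q[:,1]+212)<60)&(q[:,2]>100)
for a in range(100,200,6):
    k=q[m&(q[:,2]>=a)&(q[:,2]<a+6)]
    if len(k):print(a,len(k),k.min(0),k.max(0))
# projection of tcp in scene
def proj(p):
    p=c['camera_from_world']@np.r_[p,1];return cv2.projectPoints(p[:3].reshape(1,3),np.zeros(3),np.zeros(3),c['K'],np.array([float(c['k1']),0,0,0]))[0].ravel()
t=manip.sense()['tcp_pos'];print('tcp px',(proj(t)-[150,110])*4,(proj(t+[0,0,.039])-[150,110])*4)
E
```

```text
100 30 [ 442. -224.  100.] [ 461. -198.  106.]
106 33 [ 444. -226.  106.] [ 462. -198.  112.]
112 26 [ 443. -224.  112.] [ 461. -197.  118.]
118 66 [ 436. -229.  118.] [ 462. -198.  124.]
124 9 [ 444. -225.  124.] [ 461. -201.  125.]
130 13 [ 437. -227.  132.] [ 464. -194.  136.]
136 23 [ 436. -231.  136.] [ 467. -194.  142.]
142 30 [ 436. -230.  142.] [ 469. -193.  148.]
148 26 [ 436. -232.  149.] [ 468. -193.  154.]
154 34 [ 437. -231.  154.] [ 469. -192.  160.]
160 27 [ 436. -232.  160.] [ 469. -190.  166.]
166 12 [ 434. -231.  167.] [ 467. -192.  170.]
172 12 [ 421. -244.  173.] [ 471. -205.  178.]
178 38 [ 423. -244.  178.] [ 486. -177.  184.]
184 38 [ 435. -234.  184.] [ 488. -176.  190.]
190 22 [ 414. -250.  190.] [ 493. -173.  196.]
196 51 [ 411. -252.  196.] [ 494. -172.  202.]
tcp px [304. 320.] [291. 265.]
```

View pics/s2z.png

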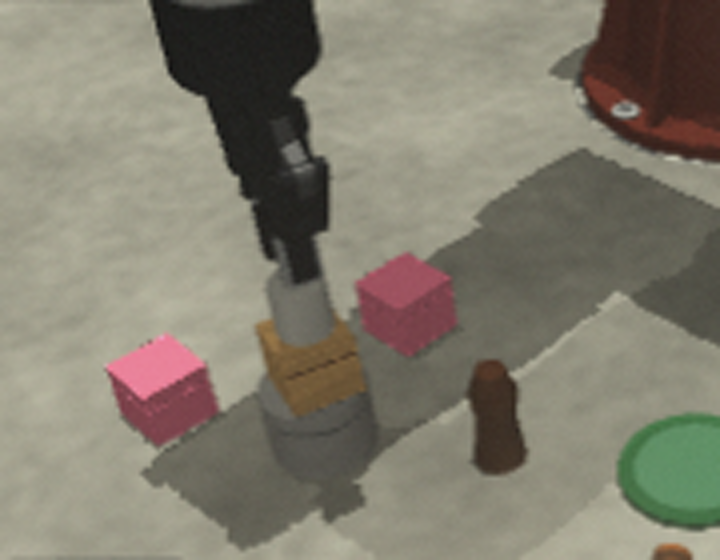

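The picture and depths show the fingertips at about z 133, some 38 mm above the reported TCP. So the fingers closed to 25 mm over the knob and the tin (34 mm) was never gripped. From here I use a tip offset of −38 mm along tool z, measured in two cameras. I'll open and descend again.

Request:
jog_arm(deltas=[0,0,0,0,40,1,0,0,0,60,1,0,0,0,60,1,0,0,0,60,1,0,8,0,60,1,0,18,0,60,1,0,28,0,60,1,0,35,0,60,1,0,37,0,60,1,0,37,0,60,1,0,37,0,45,1,0,37,0,38,1,0,37,0,30,1,0,37,0,25,1,0,37,0,25,1,0,37,0,25], grip_force=30)

```text
time_s: 6.55
tcp_pos: [0.445, -0.2115, 0.0584]
tcp_rot: [[-0.607, 0.795, 0.0], [0.795, 0.607, -0.0], [-0.001, -0.0, -1.0]]
wrist_force: [-1.6, -0.2, 5.5]
grip_width: 0.0333
```

```bash
cat > ztip.py <<'E'
import sys
from h import *
c=load(sys.argv[1]+'.npz');im=cv2.resize(c['color'][110:270,140:340],None,fx=3.5,fy=3.5,interpolation=cv2.INTER_CUBIC);cv2.imwrite('pics/'+sys.argv[1]+'z.png',im)
E
python3 snap.py scene s3; python3 ztip.py s3; python3 go.py 445 -212 200 37.4
```

```text
t 6.6 tcp [ 445.  -211.5   58.4] yawY 37.4 j [-34.  20. -26.  43.  -0.  19.] grip 32.9 F [-2.1 -0.8  5.6] tilt [ 0.02 -0.03]
delta [  -0.5   -0.3 -141.6] turn -0.0 or 180.0
```

View pics/s3z.png

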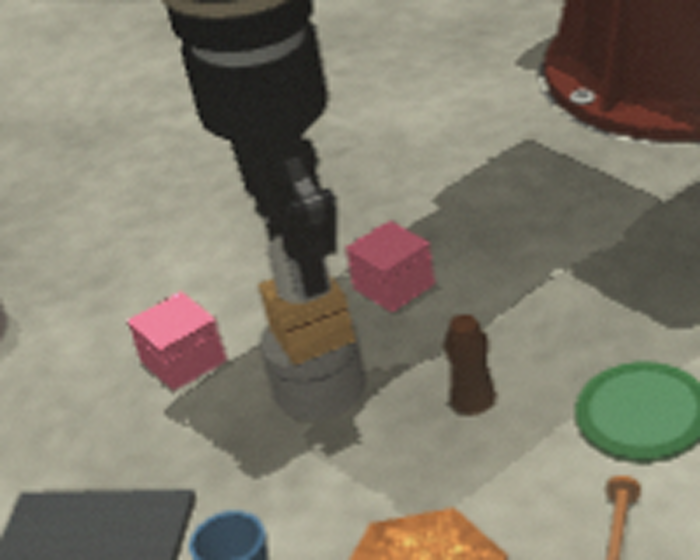

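Gripped at 33 mm, and the scene view shows the tin between the pads. Next I lift and carry it to the white stand.

Request:
jog_arm(deltas=[0,0,-4,0,25,0,0,-14,0,25,0,0,-34,0,25,0,0,-60,0,25,0,0,-86,0,25,5,6,-100,0,25,20,25,-102,0,25,45,55,-102,0,25,75,92,-102,0,25,107,132,-102,0,25,139,171,-102,0,25,171,211,-102,0,25,203,250,-102,0,25,235,290,-102,0,25,265,327,-102,0,25,295,364,-102,0,25,318,392,-102,0,25,333,410,-102,0,25,340,418.5,-102,0,25,340,418.5,-102,0,25])

```text
time_s: 9.1
tcp_pos: [0.5707, 0.3132, 0.1598]
tcp_rot: [[-0.607, 0.794, -0.001], [0.794, 0.607, -0.0], [0.0, -0.001, -1.0]]
wrist_force: [-0.7, 0.0, -0.8]
grip_width: 0.0332
```

```bash
python3 snap.py top t4;python3 snap.py wrist w4; python3 go.py 571.5 312.5 100 37.4
python3 - <<'E'
from h import *
c=load('w4.npz')
s=dict(tcp_rot=c['s_rot'],tcp_pos=c['s_pos']);hsv=cv2.cvtColor(c['color'],cv2.COLOR_BGR2HSV).astype(int)
m=(hsv[...,1]<50)&(hsv[...,2]>150)
for a,ce,mm in blob(m):
    if a>300:
        yx=np.argwhere(mm)[:,::-1];q=(plane(c,yx,.012,s)*1000).astype(np.float32);(x,y),r=cv2.minEnclosingCircle(q);print(a,ce,q.mean(0),x,y,2*r)
E
```

```text
t 9.2 tcp [570.9 312.2 160. ] yawY 37.3 j [22. 32.  9. 67. -0. 75.] grip 33.4 F [-1.2  0.1 -0.8] tilt [-0.03 -0.02]
delta [-0.1  0.7 60. ] turn -0.1 or 179.9
38686 [496.72150132 102.89825777] [678.9166  487.93216] 679.3654174804688 447.47247314453125 360.37255859375
318 [622.40880503 150.37106918] [821.5115  538.85114] 817.6476440429688 536.8710327148438 39.885589599609375
668 [317.45359281 159.        ] [562.9772  331.00134] 566.511962890625 323.01300048828125 57.13298416137695
1860 [534.37795699 236.93978495] [826.3974  413.01474] 821.9096069335938 404.44775390625 116.18042755126953
10612 [125.44883151 248.17244629] [445.4806  104.14971] 450.05047607421875 117.00776672363281 283.7635803222656
486 [  9.13168724 296.55761317] [361.5913   -41.795464] 362.6607971191406 -42.3734245300293 58.21043014526367
704 [ 49.29829545 313.10227273] [410.97238 -35.81158] 405.7187805175781 -35.32882308959961 95.61474609375
393 [203.55979644 359.62849873] [607.1336    17.979298] 602.021484375 14.06435775756836 68.85104370117188
552 [621.91847826 365.17028986] [1059.805   357.0137] 1057.4642333984375 359.7389221191406 64.95004272460938
```

View pics/w4.png

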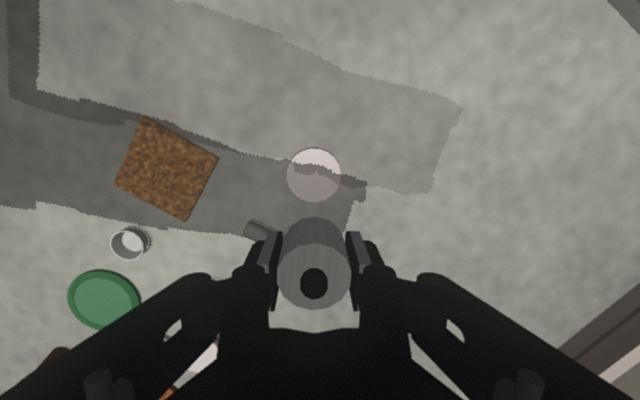

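View pics/t4.png

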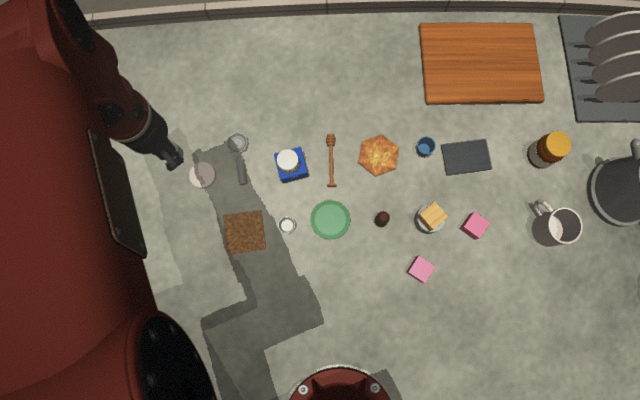

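```bash
python3 wfit.py w4 280,350,140,210 7,20,12; python3 wfit.py t4 180,225,155,198 7,20,12;python3 wfit.py top0 180,225,155,198 7,20,12; python3 wfit.py w4 270,360,215,320 175,215,185
python3 - <<'E'
from h import *
c=load('w4.npz');s=dict(tcp_rot=c['s_rot'],tcp_pos=c['s_pos']);hsv=cv2.cvtColor(c['color'],cv2.COLOR_BGR2HSV).astype(int)
print(hsv[160,318],hsv[185,315],hsv[165,280],hsv[195,340])
b=c['color'].astype(int)
m=np.zeros((400,640),bool)
r=b[...,2]-b[...,1]
m[140:210,280:350]=(r>5)[140:210,280:350]
a,ce,mm=sorted(blob(m),key=lambda t:-t[0])[0]
yx=np.argwhere(mm)[:,::-1];q=(plane(c,yx,.012,s)*1000).astype(np.float32);(x,y),r=cv2.minEnclosingCircle(q);print(a,ce,q.mean(0),x,y,2*r)
E
```

```text
7,20,12 n 2354 z 10.4 cen [570.1 313.9] circ 570.4 313.3 d63.0 rect [570.2 313.3] [61.6 61.3] 37.3
7,20,12 n 550 z 11.9 cen [568.9 310.4] circ 569.6 310.9 d66.0 rect [568.7 309.4] [64.  61.2] 1.2
7,20,12 n 549 z 11.9 cen [568.9 310.4] circ 569.9 309.9 d67.2 rect [568.9 309.4] [64.  61.2] 1.2
175,215,185 n 1669 z 204.4 cen [568.9 316.3] circ 571.0 314.0 d50.9 rect [571. 314.] [50.4 27.3] 36.4
[  9  16 206] [  5  22 142] [ 30  16 112] [ 23  19 106]
2284 [313.22416813 174.68345009] [570.12604 313.75482] 570.5936279296875 313.5894470214844 63.7148323059082
```

```bash
python3 wfit.py w4 285,345,240,315 216,229,223.6 227,240,231.6
python3 - <<'E'
from h import *
c=load('w4.npz');s=dict(tcp_rot=c['s_rot'],tcp_pos=c['s_pos']);P=cloud(c,s)*1000
print(P[260,313],P[283,313],P[235,313],c['s_pos'])
v=c['color'].max(2);m=np.zeros_like(v,bool);m[262:305,295:333]=v[262:305,295:333]<25
a,ce,mm=sorted(blob(m),key=lambda t:-t[0])[0];yx=np.argwhere(mm)[:,::-1]
print(a,ce,plane(c,yx,.2316,s).mean(0)*1000)
E
```

```text
216,229,223.6 n 3286 z 221.8 cen [569.3 315.8] circ 569.7 314.5 d34.9 rect [570.4 314.5] [26.2 33.8] 37.3
227,240,231.6 n 580 z 229.5 cen [569.8 314.6] circ 569.9 314.7 d12.4 rect [569.8 314.7] [11.1 12.1] 37.3
[565.83196258 319.4436619  222.03142912] [569.56981125 314.55256718 230.08864881] [560.90972975 325.88995034 213.78058751] [0.5707554  0.31252241 0.15988603]
160 [310.93125 281.4875 ] [567.91004088 315.34048486]
```

Request:
jog_arm(deltas=[-0.7,-1.3,10,0,25,-0.7,-1.3,30,0,25,-0.7,-1.3,60,0,25,-0.7,-1.3,90,0,25,-0.7,-1.3,120,0,25,-0.7,-1.3,145,0,25,-0.7,-1.3,162,0,25,-0.7,-1.3,170,0,25,-0.7,-1.3,173,0,25,-0.7,-1.3,174,0,25,-0.7,-1.3,175,0,25,-0.7,-1.3,175,0,25,-0.7,-1.3,175,0,25])

```text
time_s: 10.82
tcp_pos: [0.5707, 0.3117, -0.0146]
tcp_rot: [[-0.607, 0.795, 0.0], [0.795, 0.607, 0.0], [-0.0, 0.0, -1.0]]
wrist_force: [0.8, 0.1, -0.5]
grip_width: 0.033
```

```bash
python3 go.py 571 312 100 37.4; python3 snap.py scene s5
python3 - <<'E'
from h import *
c=load('s5.npz');cv2.imwrite('pics/s5z.png',cv2.resize(c['color'][180:330,380:560],None,fx=4,fy=4,interpolation=cv2.INTER_CUBIC))
E
```

```text
t 10.82 tcp [570.7 311.7 -14.6] yawY 37.4 j [22. 40. -4. 46.  0. 75.] grip 33.0 F [ 0.8  0.1 -0.5] tilt [0.02 0.01]
delta [   0.     0.5 -114.6] turn -0.0 or 180.0
```

View pics/s5z.png

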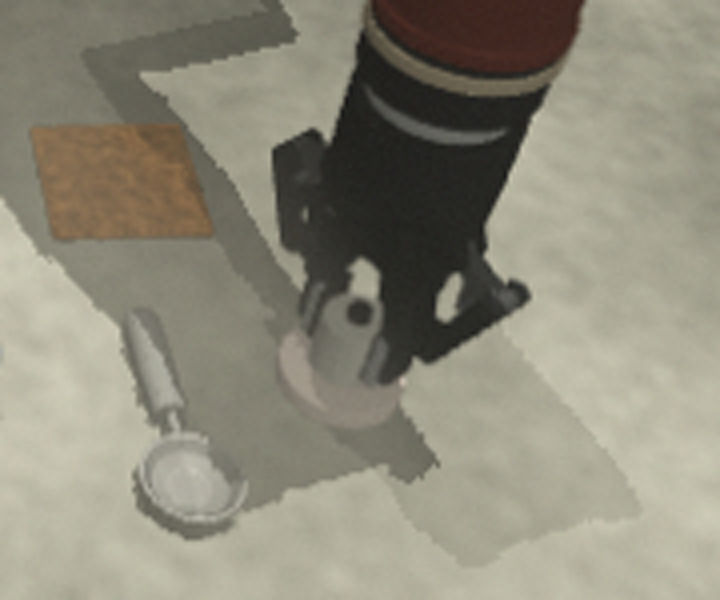

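Request:
jog_arm(deltas=[0,0,1,0,25,0,0,2,0,25,0,0,2.5,0,25,0,0,3,0,25,0,0,3,0,25])

```text
time_s: 11.5
tcp_pos: [0.5705, 0.3116, -0.0175]
tcp_rot: [[-0.607, 0.795, 0.0], [0.795, 0.607, -0.0], [-0.0, 0.0, -1.0]]
wrist_force: [-2.3, -0.8, 5.4]
grip_width: 0.0332
```

Request:
jog_arm(deltas=[0,0,0,0,36,0,0,0,0,42,0,0,0,0,52,0,0,0,0,60,0,0,0,0,60,0,0,-10,0,60,0,0,-30,0,60,0,0,-60,0,60,0,0,-100,0,65,0,0,-140,0,65,0,0,-165,0,65,0,0,-175,0,65,0,0,-175,0,65])

```text
time_s: 13.12
tcp_pos: [0.5707, 0.3116, 0.1574]
tcp_rot: [[-0.607, 0.795, 0.001], [0.795, 0.607, 0.0], [-0.0, 0.001, -1.0]]
wrist_force: [0.2, 0.1, -0.9]
grip_width: 0.0646
```

```bash
python3 snap.py top t6;python3 snap.py wrist w6; python3 wfit.py t6 170,235,140,205 7,20,12 38,52,46;python3 wfit.py w6 270,360,130,220 7,20,12 38,50,46 50,60,54;python3 wfit.py t6 405,455,190,245 82,96,88 40,56,48; python3 go.py 447 -211.5 170 37.4
```

```text
7,20,12 n 331 z 12.0 cen [564.3 305.4] circ 569.3 309.4 d67.2 rect [568.7 309.4] [64.4 61.2] 1.2
38,52,46 n 160 z 45.9 cen [568.7 309.5] circ 569.6 309.3 d36.7 rect [569.9 309.8] [33.7 33.2] 1.5
7,20,12 n 1473 z 10.4 cen [567.5 317.8] circ 570.6 313.2 d63.1 rect [570.8 313.3] [62.  61.9] 37.3
38,50,46 n 737 z 44.4 cen [570.1 312.8] circ 570.5 312.4 d34.0 rect [570.5 312.6] [32.4 33.3] 37.3
50,60,54 n 106 z 52.3 cen [570.6 312.3] circ 570.5 312.2 d11.6 rect [570.8 312.3] [10.7 10.6] 83.0
82,96,88 n 443 z 88.4 cen [ 447.5 -212.2] circ 447.9 -212.4 d62.5 rect [ 447.5 -212.2] [44.8 45.7] 37.8
40,56,48 n 143 z 47.9 cen [ 429.1 -210.9] circ 443.4 -214.0 d65.2 rect [ 431.4 -212.3] [65.2 31.2] 82.1
t 13.22 tcp [569.9 311.3 155.9] yawY 37.4 j [22. 32.  9. 67. -0. 75.] grip 64.8 F [-1.   0.2 -0.1] tilt [-0.09 -0.04]
delta [-340.9 -415.   -13.5] turn -0.0 or 180.0
```

View pics/w6.png

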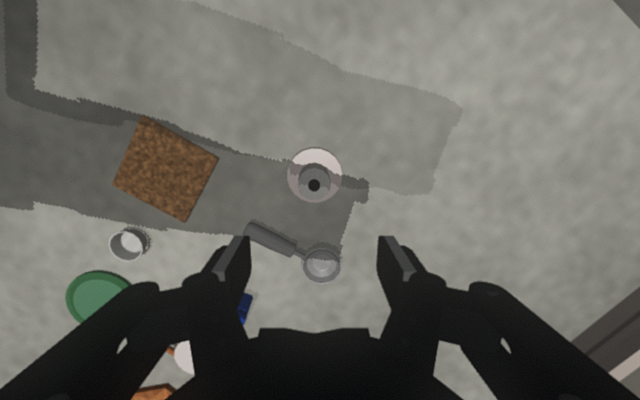

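The spice tin stands on the small stand, centred within about 1 mm in both cameras. The box is next.

Request:
jog_arm(deltas=[-8,-10,-5,0,68,-28,-34,-13,0,68,-58,-71,-13,0,68,-92,-112,-13,0,68,-127,-155,-13,0,68,-162,-198,-13,0,68,-197,-240,-13,0,68,-232,-283,-13,0,68,-267,-326,-13,0,68,-298,-364,-13,0,68,-322,-393,-13,0,68,-335,-409,-13,0,68,-340.6,-415.7,-13,0,68,-340.6,-415.7,-13,0,68,-340.6,-415.7,-13,0,68,-340.6,-415.7,-13,0,68])

```text
time_s: 15.22
tcp_pos: [0.447, -0.2107, 0.1701]
tcp_rot: [[-0.608, 0.794, -0.0], [0.794, 0.608, 0.0], [0.0, 0.0, -1.0]]
wrist_force: [-0.0, -0.1, 0.1]
grip_width: 0.0682
```

```bash
python3 snap.py wrist w7; python3 wfit.py w7 260,370,120,240 82,96,88 40,56,48; python3 go.py 447 -211.3 20 37.6
python3 - <<'E'
from h import *
c=load('w7.npz');s=dict(tcp_rot=c['s_rot'],tcp_pos=c['s_pos']);T=(cloud(c,s)-c['s_pos'])@c['s_rot']*1000
# finger tip lowest z
m=(T[...,2]<-15)&(T[...,2]>-60)&(abs(T[...,1])<60)&(abs(T[...,0])<25)
q=T[m];print(np.percentile(q[:,2],[99.5,98,90]),q[:,1].min(),q[:,1].max())
E
```

```text
82,96,88 n 2201 z 86.4 cen [ 446.7 -210.7] circ 447.1 -211.4 d60.3 rect [ 446.9 -211. ] [43.6 43.8] 37.3
40,56,48 n 516 z 46.6 cen [ 428.7 -208.3] circ 446.1 -213.6 d64.2 rect [ 431.  -211.2] [64.2 30.6] 81.1
t 15.28 tcp [ 447.  -210.8  170.1] yawY 37.4 j [-34.  14. -16.  60.   0.  19.] grip 67.8 F [-0.5  0.2 -0.7] tilt [0. 0.]
delta [ -0.4  -0.4 150.1] turn -0.2 or 179.8
[-41.09504829 -42.07043479 -44.75337467] -47.165603966625675 48.10524269586365
```

Request:
jog_arm(deltas=[-0.3,-0.3,15,0,68,-0.3,-0.3,45,0,68,-0.3,-0.3,80,0,68,-0.3,-0.3,110,0,68,-0.3,-0.3,132,0,68,-0.3,-0.3,145,0,68,-0.3,-0.3,150,0,68,-0.3,-0.3,150,0,68,-0.3,-0.3,150,0,55,-0.3,-0.3,150,0,48,-0.3,-0.3,150,0,40,-0.3,-0.3,150,0,35,-0.3,-0.3,150,0,35,-0.3,-0.3,150,0,35])

```text
time_s: 17.02
tcp_pos: [0.4472, -0.2122, 0.0207]
tcp_rot: [[-0.607, 0.795, 0.001], [0.795, 0.607, -0.001], [-0.001, 0.0, -1.0]]
wrist_force: [-0.7, 0.5, 5.9]
grip_width: 0.0438
```

```bash
python3 go.py 594 -317.3 120 6; python3 snap.py scene s8; python3 ztip.py s8
```

```text
t 17.02 tcp [ 447.2 -212.2   20.7] yawY 37.4 j [-34.  24. -28.  38.  -0.  19.] grip 43.8 F [-0.7  0.5  5.9] tilt [ 0.05 -0.04]
delta [-172.7   52.9  -99. ] turn 31.4 or -148.6
```

View pics/s8z.png

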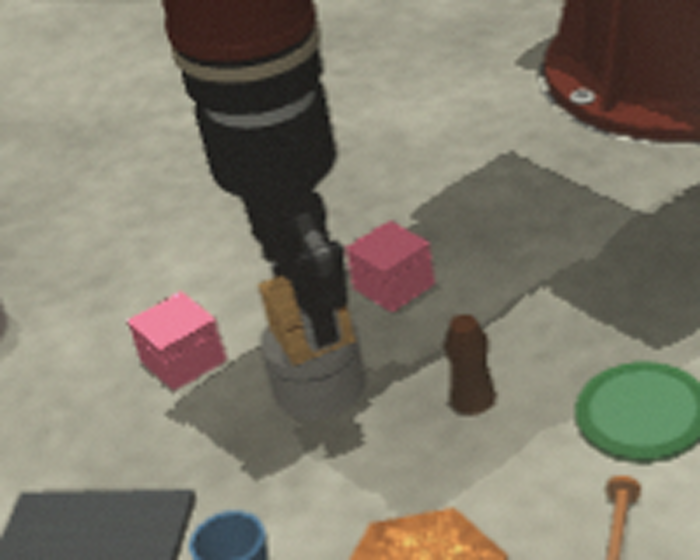

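Request:
jog_arm(deltas=[0,0,-3,0,35,0,0,-12,0,35,0,0,-30,0,35,0,0,-55,0,35,0,0,-80,0,35,-3,1,-95,1,35,-12,4,-99,3,35,-30,9,-99,7,35,-52,16,-99,12,35,-76,23,-99,16,35,-100,31,-99,20,35,-124,38,-99,24,35,-146,45,-99,28,35,-162,50,-99,30,35,-170,52,-99,31.4,35,-172.7,52.9,-99,31.4,35,-172.7,52.9,-99,31.4,35,-172.7,52.9,-99,31.4,35])

```text
time_s: 19.32
tcp_pos: [0.5933, -0.3167, 0.1192]
tcp_rot: [[-0.104, 0.995, -0.0], [0.995, 0.104, 0.0], [0.0, -0.0, -1.0]]
wrist_force: [-0.3, 1.0, -0.6]
grip_width: 0.0436
```

```bash
python3 snap.py wrist w9; python3 snap.py top t9; python3 go.py 594 -317.3 -15 6; python3 wfit.py t9 405,455,190,245  40,56,48; python3 wfit.py w9 270,360,200,330 175,192,187 ; python3 wfit.py w9 220,400,60,220 4,14,8
```

```text
t 19.43 tcp [ 593.4 -316.8  119.3] yawY 6.0 j [-34.  35.  10.  64.  -0.  50.] grip 43.7 F [ 0.3 -0.7 -0.6] tilt [ 0. -0.]
delta [ -0.6   0.5 134.3] turn -0.0 or 180.0
40,56,48 none
175,192,187 n 8696 z 184.8 cen [ 593.  -312.4] circ 593.2 -313.8 d58.9 rect [ 593.1 -313.1] [39.2 45.4] 5.9
4,14,8 n 5683 z 6.4 cen [ 594.  -299.6] circ 594.2 -301.2 d106.1 rect [ 594.1 -300.5] [75.  76.9] 5.9
```

View pics/w9.png

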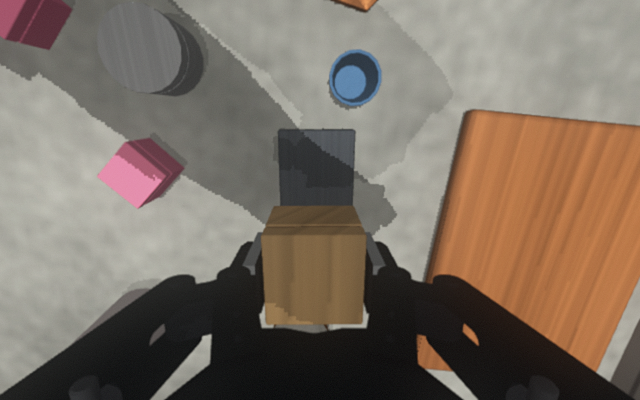

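View pics/t9.png

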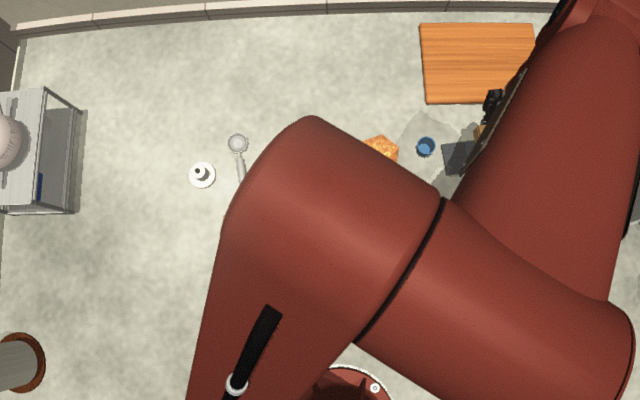

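Request:
jog_arm(deltas=[-1.3,1.4,10,0,35,-1.3,1.4,30,0,35,-1.3,1.4,60,0,35,-1.3,1.4,90,0,35,-1.3,1.4,112,0,35,-1.3,1.4,126,0,35,-1.3,1.4,132,0,35,-1.3,1.4,134.5,0,35,-1.3,1.4,135.5,0,35,-1.3,1.4,136.5,0,35,-1.3,1.4,137.5,0,35,-1.3,1.4,137.5,0,35])

```text
time_s: 20.92
tcp_pos: [0.5952, -0.3182, -0.0183]
tcp_rot: [[-0.104, 0.995, 0.0], [0.995, 0.104, -0.0], [-0.0, 0.0, -1.0]]
wrist_force: [0.8, -0.2, -1.1]
grip_width: 0.0435
```

Request:
jog_arm(deltas=[0,0,0.5,0,35,0,0,1,0,35,0,0,1.3,0,35,0,0,1.3,0,35])

```text
time_s: 21.42
tcp_pos: [0.5952, -0.3182, -0.0192]
tcp_rot: [[-0.104, 0.995, 0.0], [0.995, 0.104, -0.0], [-0.0, 0.0, -1.0]]
wrist_force: [-2.2, 1.2, 5.3]
grip_width: 0.0438
```

Request:
jog_arm(deltas=[0,0,0,0,47,0,0,0,0,54,0,0,0,0,62,0,0,0,0,68,0,0,0,0,68,0,0,-10,0,68,0,0,-30,0,70,0,0,-60,0,75,0,0,-95,0,80,0,0,-125,0,85,0,0,-140,0,85,0,0,-145,0,85,0,0,-145,0,85])

```text
time_s: 23.05
tcp_pos: [0.5949, -0.3179, 0.1246]
tcp_rot: [[-0.104, 0.995, -0.001], [0.995, 0.104, 0.001], [0.001, -0.001, -1.0]]
wrist_force: [0.2, 0.9, -0.2]
grip_width: 0.0851
```

```bash
python3 snap.py wrist w10;  python3 wfit.py w10 260,370,110,300 40,56,48 4,14,8;python3 wfit.py w10 60,240,0,140 38,56,48;  python3 go.py 443 -214 110 10
```

```text
40,56,48 n 2308 z 46.4 cen [ 595.  -316.3] circ 595.1 -317.2 d60.3 rect [ 595.  -316.8] [43.5 43.8] 5.9
4,14,8 n 5012 z 6.4 cen [ 595.4 -309.2] circ 596.1 -317.4 d131.4 rect [ 596.  -317.6] [ 75. 110.] 6.0
38,56,48 n 5986 z 46.3 cen [ 449.9 -214.3] circ 450.5 -215.2 d66.6 rect [ 450.4 -215.4] [62.9 65.9] 72.5
t 23.1 tcp [ 594.7 -317.8  124.2] yawY 6.0 j [-34.  36.  10.  65.   0.  50.] grip 85.2 F [-0.1 -0.3 -0.3] tilt [-0.08  0.05]
delta [ 119.  -140.    14.5] turn -4.0 or 176.0
```

View pics/w10.png

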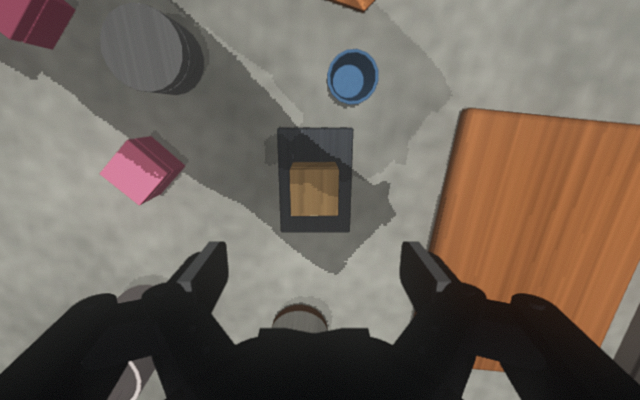

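The box sits within about 1 mm of the slab's centre. Next I move over the tea tin and remeasure it.

Request:
jog_arm(deltas=[4,-4,-5,0,85,15,-17,-15,0,85,33,-38,-22,0,85,53,-61,-25,0,85,73,-84,-25,0,85,93,-107,-25,0,85,109,-125,-25,0,85,116,-133,-25,0,85,119,-136.4,-25,0,85,119,-136.4,-25,0,85,119,-136.4,-25,0,85])

```text
time_s: 24.48
tcp_pos: [0.4477, -0.2144, 0.1502]
tcp_rot: [[-0.104, 0.995, 0.0], [0.995, 0.104, -0.0], [-0.0, 0.0, -1.0]]
wrist_force: [-0.8, 0.4, 0.2]
grip_width: 0.0849
```

```bash
python3 snap.py wrist w11; python3 snap.py top t11; python3 wfit.py w11 240,400,90,250 38,56,48; python3 wfit.py t11 400,460,180,250 38,56,48; python3 go.py 445 -214 -20 6
```

```text
38,56,48 n 3150 z 46.4 cen [ 447.2 -213.2] circ 447.2 -213.8 d64.1 rect [ 447.1 -213.8] [63.  62.7] 53.0
38,56,48 n 602 z 48.3 cen [ 449.1 -212.4] circ 447.9 -214.6 d66.3 rect [ 450.1 -211. ] [55.  65.1] 53.0
t 24.57 tcp [ 447.5 -214.2  150.2] yawY 6.0 j [-34.  15. -18.  57.   0.  50.] grip 85.1 F [-0.4  0.1  0. ] tilt [0. 0.]
delta [  0.5  -2.5 170.2] turn -0.0 or 180.0
```

View pics/w11.png

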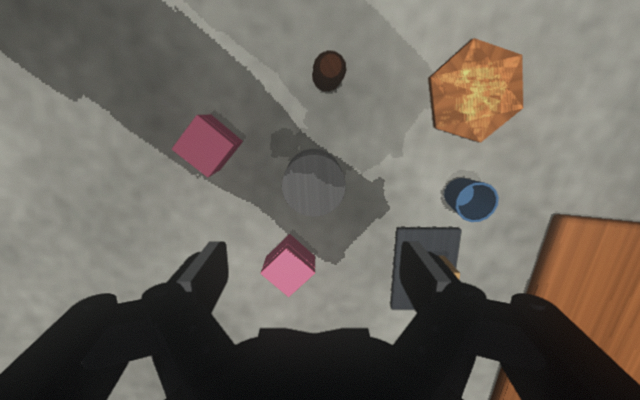

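Request:
jog_arm(deltas=[0.5,-0.3,15,0,85,0.5,-0.3,45,0,85,0.5,-0.3,85,0,85,0.5,-0.3,120,0,85,0.5,-0.3,148,0,85,0.5,-0.3,165,0,85,0.5,-0.3,173,0,85,0.5,-0.3,175,0,85,0.5,-0.3,175,0,85,0.5,-0.3,175,0,74,0.5,-0.3,175,0,68,0.5,-0.3,175,0,60,0.5,-0.3,175,0,55,0.5,-0.3,175,0,55,0.5,-0.3,175,0,55], grip_force=40)

```text
time_s: 26.45
tcp_pos: [0.4471, -0.2137, -0.0241]
tcp_rot: [[-0.104, 0.995, 0.001], [0.995, 0.104, -0.0], [-0.001, 0.001, -1.0]]
wrist_force: [-1.3, 0.9, 6.8]
grip_width: 0.0627
```

```bash
python3 go.py 455.2 9.6 100 6
```

```text
t 26.45 tcp [ 447.1 -213.7  -24.1] yawY 6.0 j [-34.  27. -31.  32.   0.  50.] grip 62.7 F [-1.3  0.9  6.8] tilt [ 0.04 -0.03]
delta [ 221.1   31.3 -124.1] turn -0.0 or 180.0
```

Request:
jog_arm(deltas=[0,0,-3,0,55,0,0,-12,0,55,0,0,-30,0,55,0,0,-58,0,55,0,0,-85,0,55,3,0,-104,0,55,12,1,-109,0,55,30,4,-109,0,55,55,8,-109,0,55,83,12,-109,0,55,111,16,-109,0,55,139,20,-109,0,55,166,24,-109,0,55,190,27,-109,0,55,208,30,-109,0,55,218,31,-109,0,55,221,31.3,-109,0,55,221,31.3,-109,0,55,221,31.3,-109,0,55])

```text
time_s: 28.82
tcp_pos: [0.455, 0.0091, 0.0843]
tcp_rot: [[-0.103, 0.995, 0.0], [0.995, 0.103, -0.0], [-0.0, -0.0, -1.0]]
wrist_force: [-1.1, 1.2, -1.7]
grip_width: 0.0628
```

```bash
python3 snap.py wrist w12; python3 snap.py scene s12; python3 go.py 455.2 9.6 -15 6
python3 - <<'E'
from h import *
c=load('w12.npz');s=dict(tcp_rot=c['s_rot'],tcp_pos=c['s_pos'])
hsv=cv2.cvtColor(c['color'],cv2.COLOR_BGR2HSV).astype(int)
m=(hsv[...,0]>40)&(hsv[...,0]<85)&(hsv[...,1]>50)
for a,ce,mm in sorted(blob(m),key=lambda t:-t[0])[:2]:
    yx=np.argwhere(mm)[:,::-1];q=(plane(c,yx,.006,s)*1000).astype(np.float32);(x,y),r=cv2.minEnclosingCircle(q);print(a,ce,x,y,2*r, q[:,0].min(),q[:,0].max(),q[:,1].min(),q[:,1].max())
E
python3 wfit.py w12 240,400,150,340 148,165,157.5
```

```text
t 28.93 tcp [455.    9.1  84.3] yawY 5.9 j [ -8.  15. -29.  46.  -0.  76.] grip 62.6 F [ 0.2 -0.  -1.7] tilt [ 0.   -0.01]
delta [ 0.5  0.2 99.3] turn -0.1 or 179.9
4624 [315.00281142 172.4258218 ] 455.81488037109375 11.207778930664062 90.7909164428711 410.59424 501.14072 -9.661731 56.50032
148,165,157.5 n 14988 z 154.7 cen [455.2  16.1] circ 457.3 11.5 d68.1 rect [456.1  16.6] [64.9 53. ] 6.4
```

View pics/w12.png

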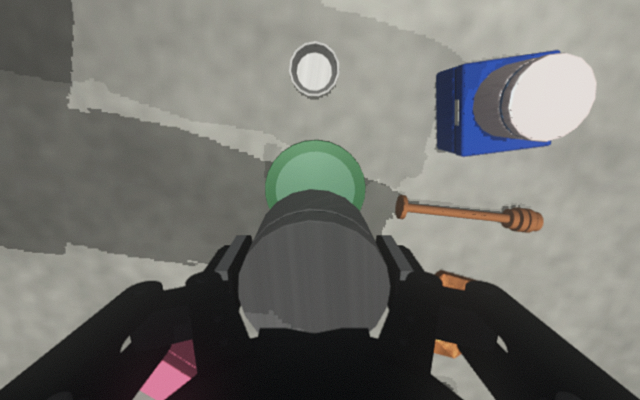

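View pics/s12.png

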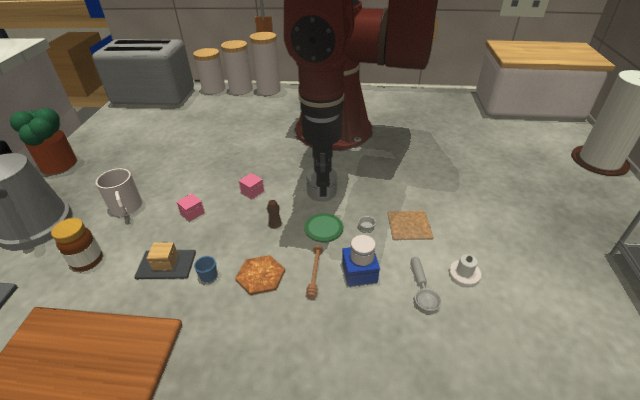

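Request:
jog_arm(deltas=[0.2,0.2,10,0,55,0.2,0.2,30,0,55,0.2,0.2,55,0,55,0.2,0.2,78,0,55,0.2,0.2,91,0,55,0.2,0.2,97,0,55,0.2,0.2,99,0,55,0.2,0.2,100,0,55,0.2,0.2,101,0,55,0.2,0.2,101.5,0,55,0.2,0.2,101.5,0,55])

```text
time_s: 30.3
tcp_pos: [0.4553, 0.0098, -0.0171]
tcp_rot: [[-0.104, 0.995, 0.0], [0.995, 0.104, -0.0], [-0.0, 0.0, -1.0]]
wrist_force: [-0.3, 0.5, -2.4]
grip_width: 0.0631
```

Request:
jog_arm(deltas=[0,0,0.5,0,55,0,0,1,0,55,0,0,1.3,0,55,0,0,1.3,0,55])

```text
time_s: 30.8
tcp_pos: [0.4552, 0.0098, -0.018]
tcp_rot: [[-0.104, 0.995, 0.0], [0.995, 0.104, -0.0], [-0.0, 0.0, -1.0]]
wrist_force: [-2.9, 0.0, 7.5]
grip_width: 0.0632
```

Request:
jog_arm(deltas=[0,0,0,0,66,0,0,0,0,72,0,0,0,0,79,0,0,0,0,85,0,0,0,0,85,0,0,0,0,85,0,0,-10,0,85,0,0,-30,0,85,0,0,-60,0,85,0,0,-100,0,85,0,0,-135,0,80,0,0,-155,0,75,0,0,-165,0,75,0,0,-167,0,75,0,0,-167,0,75])

```text
time_s: 32.67
tcp_pos: [0.4547, 0.0098, 0.1479]
tcp_rot: [[-0.104, 0.995, -0.001], [0.995, 0.104, 0.0], [0.0, -0.001, -1.0]]
wrist_force: [-0.1, -0.3, -0.9]
grip_width: 0.0752
```

```bash
python3 snap.py wrist w13; python3 snap.py top t13; python3 go.py 579.5 98.5 150 13.8; python3 wfit.py w13 240,400,90,250 46,64,54; python3 wfit.py t13 300,360,190,250 46,64,54;python3 - <<'E'
from h import *
c=load('w13.npz');s=dict(tcp_rot=c['s_rot'],tcp_pos=c['s_pos'])
hsv=cv2.cvtColor(c['color'],cv2.COLOR_BGR2HSV).astype(int)
m=(hsv[...,0]>40)&(hsv[...,0]<85)&(hsv[...,1]>50)
for a,ce,mm in sorted(blob(m),key=lambda t:-t[0])[:1]:
    yx=np.argwhere(mm)[:,::-1];q=(plane(c,yx,.006,s)*1000).astype(np.float32);(x,y),r=cv2.minEnclosingCircle(q);print(a,ce,x,y,2*r)
E
```

```text
t 32.77 tcp [454.5   9.9 147.7] yawY 6.0 j [ -8.  11. -24.  55.   0.  76.] grip 74.6 F [-0.2 -0.3  0.6] tilt [-0.09  0.01]
delta [ 75.2 133.5  -2.5] turn -7.8 or 172.2
46,64,54 n 3292 z 52.4 cen [455.   10.2] circ 455.4 9.5 d64.0 rect [454.9   9.6] [62.9 62.5] 53.1
46,64,54 none
1768 [315.99208145 158.62895928] 455.82196044921875 11.03921127319336 90.96243286132812
```

View pics/w13.png

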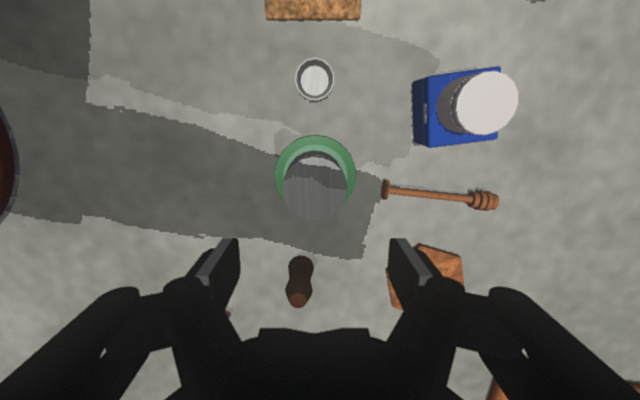

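The tea tin is within 1.5 mm of the coaster's centre. The sugar pot is next.

Request:
jog_arm(deltas=[3,5,0,0,75,10,18,-3,-1,75,23,41,-3,-3,75,38,67,-3,-5,75,53,93,-3,-7,75,65,115,-3,-8,75,72,128,-3,-8,75,75.2,133.4,-3,-8,75,75.2,133.4,-3,-8,75,75.2,133.4,-3,-8,75], grip_force=35)

```text
time_s: 34.02
tcp_pos: [0.5796, 0.0983, 0.1515]
tcp_rot: [[-0.241, 0.97, -0.0], [0.97, 0.241, -0.0], [0.0, -0.0, -1.0]]
wrist_force: [-0.3, 0.1, -0.5]
grip_width: 0.0754
```

```bash
python3 snap.py wrist w14; python3 snap.py top t14; python3 go.py 579.5 98.5 20 14; python3 wfit.py w14 220,420,90,280 80,96,88 41,54,48; python3 wfit.py t14 262,325,135,195 80,96,88 41,54,48
```

```text
t 34.12 tcp [579.7  98.2 151.7] yawY 13.9 j [ 2. 25. -3. 62. -0. 79.] grip 75.1 F [ 0.4 -1.3 -0.4] tilt [-0. -0.]
delta [ 4.000e-01 -1.000e-01  1.317e+02] turn -0.1 or 179.9
80,96,88 n 2289 z 86.4 cen [579.6 101.3] circ 579.6 101.0 d47.7 rect [579.4 101.1] [46.3 47.1] 13.9
41,54,48 n 1515 z 46.4 cen [582.2 107.8] circ 582.0 97.7 d87.3 rect [582.1  97.9] [63.1 63.4] 13.2
80,96,88 none
41,54,48 n 173 z 48.2 cen [584.6  71.2] circ 586.2 73.4 d63.5 rect [586.6  71.7] [62.8 18.6] 9.8
```

View pics/w14.png

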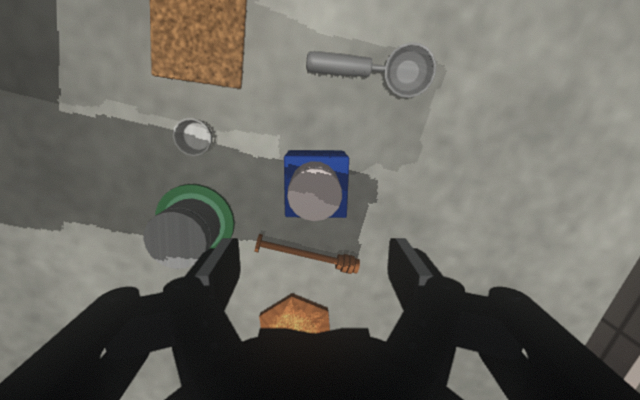

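Request:
jog_arm(deltas=[2,0.3,10,0,75,2,0.3,35,0,75,2,0.3,65,0,75,2,0.3,95,0,75,2,0.3,116,0,75,2,0.3,128,0,75,2,0.3,131.5,0,75,2,0.3,131.5,0,72,2,0.3,131.5,0,60,2,0.3,131.5,0,52,2,0.3,131.5,0,45,2,0.3,131.5,0,40,2,0.3,131.5,0,40,2,0.3,131.5,0,40])

```text
time_s: 35.88
tcp_pos: [0.5802, 0.1005, 0.0207]
tcp_rot: [[-0.241, 0.97, 0.001], [0.97, 0.241, -0.0], [-0.0, 0.001, -1.0]]
wrist_force: [-1.2, -0.2, 6.6]
grip_width: 0.0468
```

```bash
python3 go.py 605 -108.8 110 14;  python3 snap.py wrist w15; python3 wfit.py w15 240,400,90,300 80,96,88
```

```text
t 35.88 tcp [580.2 100.5  20.7] yawY 14.0 j [  3.  32. -13.  45.  -0.  79.] grip 46.8 F [-1.2 -0.2  6.6] tilt [ 0.06 -0.  ]
delta [-209.1  -26.4  -89.3] turn -0.0 or 180.0
80,96,88 n 8054 z 86.4 cen [578.6 107.9] circ 580.4 109.5 d66.3 rect [580.3 110. ] [66.3 32.9] 13.8
```

View pics/w15.png

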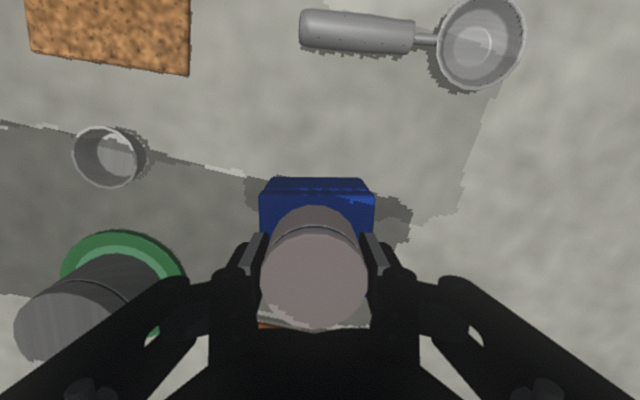

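Request:
jog_arm(deltas=[0,0,-3,0,40,0,0,-12,0,40,0,0,-30,0,40,0,0,-55,0,40,0,0,-78,0,40,-3,0,-88,0,40,-12,-1,-90,0,40,-32,-4,-90,0,40,-58,-7,-90,0,40,-86,-11,-90,0,40,-114,-14,-90,0,40,-142,-18,-90,0,40,-168,-21,-90,0,40,-190,-24,-90,0,40,-203,-26,-90,0,40,-209,-26.4,-90,0,40,-209,-26.4,-90,0,40,-209,-26.4,-90,0,40])

```text
time_s: 38.17
tcp_pos: [0.6046, -0.108, 0.11]
tcp_rot: [[-0.242, 0.97, -0.0], [0.97, 0.242, 0.0], [0.0, 0.0, -1.0]]
wrist_force: [0.3, 0.7, -0.8]
grip_width: 0.0469
```

```bash
python3 snap.py wrist w16; python3 snap.py top t16; python3 go.py 605 -108.8 -15 14
python3 - <<'E'
from h import *
c=load('w16.npz');s=dict(tcp_rot=c['s_rot'],tcp_pos=c['s_pos'])
hsv=cv2.cvtColor(c['color'],cv2.COLOR_BGR2HSV).astype(int)
m=(hsv[...,0]<25)&(hsv[...,1]>90)
for a,ce,mm in sorted(blob(m),key=lambda t:-t[0])[:2]:
    ct=max(cv2.findContours(mm.astype(np.uint8),cv2.RETR_EXTERNAL,cv2.CHAIN_APPROX_NONE)[0],key=cv2.contourArea)
    ap=cv2.approxPolyDP(ct,4,True)[:,0];print(a,ce,ap.tolist(),plane(c,ap,.008,s).round(4).tolist())
E
python3 wfit.py w16 240,400,150,340 168,188,177.8;python3 wfit.py t16 262,325,135,195 41,54,48
```

```text
t 38.27 tcp [ 604.6 -108.   110.1] yawY 14.0 j [-17.  29.  -2.  58.   0.  59.] grip 47.0 F [ 0.1  0.8 -1.4] tilt [-0.    0.01]
delta [ -0.9   0.2 125.1] turn 0.0 or -180.0
5793 [314.93146901 177.69394096] [[267, 165], [274, 215], [318, 204], [346, 217], [361, 207], [359, 158], [312, 134]] [[0.5561, -0.0983], [0.5731, -0.1468], [0.6135, -0.1247], [0.6445, -0.1313], [0.6562, -0.1174], [0.6403, -0.0704], [0.5912, -0.0594]]
1924 [341.59459459  64.24012474] [[264, 33], [265, 56], [269, 49], [371, 77], [373, 84], [390, 91], [404, 84], [406, 72], [379, 64], [371, 69], [273, 41], [268, 29]] [[0.5312, 0.0126], [0.5355, -0.0047], [0.5378, 0.0016], [0.6302, 0.0014], [0.6336, -0.0038], [0.6502, -0.0058], [0.6605, 0.0028], [0.6589, 0.0126], [0.6338, 0.0132], [0.6282, 0.0076], [0.5399, 0.0085], [0.5339, 0.0164]]
168,188,177.8 n 10391 z 175.7 cen [ 604.1 -104.4] circ 605.5 -102.3 d66.9 rect [ 603.5 -105.7] [48.  63.1] 83.2
41,54,48 n 654 z 48.2 cen [582.7  99.6] circ 581.5 95.7 d85.8 rect [580.8  95.5] [63.2 64. ] 13.5
```

View pics/w16.png

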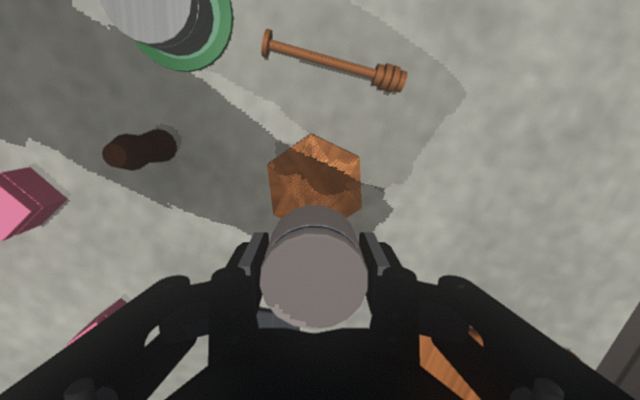

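Request:
jog_arm(deltas=[-1.5,0.9,10,0,40,-1.5,0.9,30,0,40,-1.5,0.9,60,0,40,-1.5,0.9,90,0,40,-1.5,0.9,112,0,40,-1.5,0.9,122,0,40,-1.5,0.9,125.5,0,40,-1.5,0.9,127,0,40,-1.5,0.9,128,0,40,-1.5,0.9,128.5,0,40,-1.5,0.9,128.5,0,40])

```text
time_s: 39.65
tcp_pos: [0.606, -0.11, -0.0183]
tcp_rot: [[-0.241, 0.97, 0.0], [0.97, 0.241, -0.0], [-0.0, 0.0, -1.0]]
wrist_force: [-0.6, -0.1, -1.7]
grip_width: 0.0472
```

Request:
jog_arm(deltas=[0,0,0.5,0,40,0,0,1,0,40,0,0,1.3,0,40,0,0,1.3,0,40])

```text
time_s: 40.15
tcp_pos: [0.6059, -0.11, -0.0193]
tcp_rot: [[-0.241, 0.97, 0.0], [0.97, 0.241, -0.0], [-0.0, 0.0, -1.0]]
wrist_force: [-2.1, 1.0, 5.8]
grip_width: 0.0472
```

Request:
jog_arm(deltas=[0,0,0,0,50,0,0,0,0,57,0,0,0,0,65,0,0,0,0,72,0,0,0,0,72,0,0,-10,0,72,0,0,-30,0,75,0,0,-60,0,80,0,0,-95,0,85,0,0,-130,0,85,0,0,-155,0,85,0,0,-165,0,85,0,0,-168,0,85,0,0,-168,0,85])

```text
time_s: 41.9
tcp_pos: [0.6054, -0.1098, 0.1474]
tcp_rot: [[-0.241, 0.97, -0.001], [0.97, 0.241, 0.0], [0.001, -0.001, -1.0]]
wrist_force: [0.5, 0.2, -0.2]
grip_width: 0.085
```

```bash
python3 snap.py wrist w17; python3 go.py 581.3 96.5 150 13.7
python3 - <<'E'
from h import *
c=load('w17.npz');s=dict(tcp_rot=c['s_rot'],tcp_pos=c['s_pos'])
hsv=cv2.cvtColor(c['color'],cv2.COLOR_BGR2HSV).astype(int)
m=(hsv[...,0]<25)&(hsv[...,1]>90)
for a,ce,mm in sorted(blob(m),key=lambda t:-t[0])[:3]:
    ct=max(cv2.findContours(mm.astype(np.uint8),cv2.RETR_EXTERNAL,cv2.CHAIN_APPROX_NONE)[0],key=cv2.contourArea)
    q=(plane(c,ct[:,0],.008,s)*1000).astype(np.float32);print(a,ce,cv2.minEnclosingCircle(q),cv2.minAreaRect(q))
E
python3 wfit.py w17 240,400,90,260 40,56,48
```

```text
t 41.95 tcp [ 605.3 -109.8  147.2] yawY 14.0 j [-17.  28.   1.  63.   0.  59.] grip 85.1 F [-0.9  0.8 -1.3] tilt [-0.09  0.03]
delta [206.   26.5  -2.7] turn 0.3 or -179.7
3526 [314.74390244 169.17697107] ((606.0152587890625, -107.61347198486328), 51.07516098022461) ((606.025390625, -107.98823547363281), (101.58213806152344, 89.16752624511719), 48.715328216552734)
2166 [490.888735   382.39058172] ((908.5485229492188, -338.39080810546875), 62.30035400390625) ((903.2171020507812, -319.08282470703125), (120.93974304199219, 75.59278106689453), 14.885781288146973)
1486 [393.90309556 317.76177658] ((745.0760498046875, -265.231689453125), 39.916072845458984) ((751.644287109375, -264.5224609375), (76.11266326904297, 45.790977478027344), 89.7659683227539)
40,56,48 n 1777 z 46.4 cen [ 605.8 -109.3] circ 605.9 -109.7 d47.7 rect [ 606.2 -109.7] [47.  46.6] 76.9
```

View pics/w17.png

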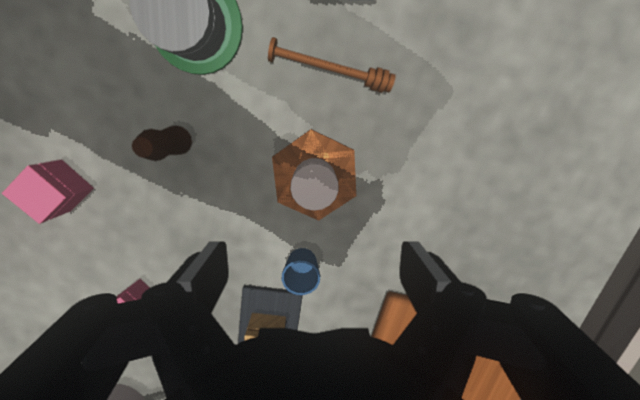

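The pot is on the trivet within about 1.5 mm of its centre. The caddy is the last piece.

Request:
jog_arm(deltas=[4,1,-2,0,85,16,2,-3,0,85,40,5,-3,0,85,70,9,-3,0,85,100,13,-3,0,85,130,17,-3,0,85,160,21,-3,0,85,185,24,-3,0.3,85,200,26,-3,0.3,85,206,26.5,-3,0.3,85,206,26.5,-3,0.3,85,206,26.5,-3,0.3,85])

```text
time_s: 43.45
tcp_pos: [0.582, 0.0957, 0.1512]
tcp_rot: [[-0.235, 0.972, 0.0], [0.972, 0.235, -0.0], [-0.0, 0.0, -1.0]]
wrist_force: [0.2, -0.5, 0.2]
grip_width: 0.0855
```

```bash
python3 snap.py wrist w18; python3 go.py 581.3 96.7 -25 13.7;python3 wfit.py w18 240,400,90,260 40,56,48
```

```text
t 43.5 tcp [582.   95.6 151.2] yawY 13.6 j [ 2. 25. -3. 62. -0. 79.] grip 84.9 F [-0.2  0.4  0.3] tilt [ 0.   -0.01]
delta [  1.3  -0.4 176.2] turn -0.1 or 179.9
40,56,48 n 4014 z 46.5 cen [582.   98.7] circ 582.3 97.5 d87.1 rect [582.2  97.7] [63.3 62.9] 13.5
```

Request:
jog_arm(deltas=[1.3,0,15,0,85,1.3,0,45,0,85,1.3,0,85,0,85,1.3,0,120,0,85,1.3,0,148,0,85,1.3,0,165,0,85,1.3,0,174,0,85,1.3,0,176,0,85,1.3,0,176,0,85,1.3,0,176,0,74,1.3,0,176,0,68,1.3,0,176,0,60,1.3,0,176,0,55,1.3,0,176,0,55,1.3,0,176,0,55], grip_force=40)

```text
time_s: 45.38
tcp_pos: [0.582, 0.0976, -0.0241]
tcp_rot: [[-0.236, 0.972, 0.001], [0.972, 0.236, 0.0], [-0.0, 0.001, -1.0]]
wrist_force: [-1.4, -0.2, 5.0]
grip_width: 0.0634
```

```bash
python3 go.py 431.6 210 80 6
```

```text
t 45.38 tcp [582.   97.6 -24.1] yawY 13.7 j [  2.  35. -15.  39.   0.  79.] grip 63.4 F [-1.4 -0.2  5. ] tilt [0.05 0.  ]
delta [ 144.7 -119.5 -104.3] turn 7.7 or -172.3
```

Request:
jog_arm(deltas=[0,0,-3,0,55,0,0,-12,0,55,0,0,-30,0,55,0,0,-58,0,55,0,0,-85,0,55,2,-2,-100,0,55,9,-7,-104,1,55,24,-20,-104,2,55,45,-37,-104,3,55,68,-56,-104,4,55,91,-75,-104,5,55,113,-93,-104,6,55,130,-107,-104,7,55,141,-116,-104,7.7,55,145.5,-119,-104,7.7,55,145.5,-119,-104,7.7,55,145.5,-119,-104,7.7,55])

```text
time_s: 47.5
tcp_pos: [0.4321, 0.2106, 0.0792]
tcp_rot: [[-0.104, 0.995, 0.0], [0.995, 0.104, -0.0], [-0.0, 0.0, -1.0]]
wrist_force: [-1.0, -1.0, -2.8]
grip_width: 0.0633
```

```bash
python3 snap.py wrist w19; python3 snap.py scene s19; python3 go.py 431.6 210.5 -18 6
python3 - <<'E'
from h import *
c=load('w19.npz');s=dict(tcp_rot=c['s_rot'],tcp_pos=c['s_pos'])
hsv=cv2.cvtColor(c['color'],cv2.COLOR_BGR2HSV).astype(int)
m=(hsv[...,0]<25)&(hsv[...,1]>80);m=cv2.morphologyEx(m.astype(np.uint8),cv2.MORPH_CLOSE,np.ones((5,5)))>0
for a,ce,mm in sorted(blob(m),key=lambda t:-t[0])[:1]:
    ct=max(cv2.findContours(mm.astype(np.uint8),cv2.RETR_EXTERNAL,cv2.CHAIN_APPROX_NONE)[0],key=cv2.contourArea)
    ap=cv2.approxPolyDP(ct,4,True)[:,0];print(a,ce,ap.tolist(),(plane(c,ap,.006,s)*1000).round(1).tolist())
E
python3 wfit.py w19 220,420,150,340 146,160,152.5
```

```text
t 47.6 tcp [432.  210.5  79.2] yawY 5.9 j [ 17.  18. -26.  46.  -0. 101.] grip 63.6 F [ 0.3  0.6 -2.5] tilt [ 0.01 -0.  ]
delta [ 0.  -0.5 97.2] turn -0.1 or 179.9
4988 [313.73837209 164.36146752] [[261, 142], [263, 188], [364, 188], [365, 141]] [[383.2, 251.7], [387.1, 211.7], [475.9, 220.8], [470.6, 261.5]]
146,160,152.5 n 18761 z 149.8 cen [431.1 219.6] circ 432.7 217.4 d80.7 rect [433.6 216.5] [78.9 55.4] 5.8
```

View pics/w19.png

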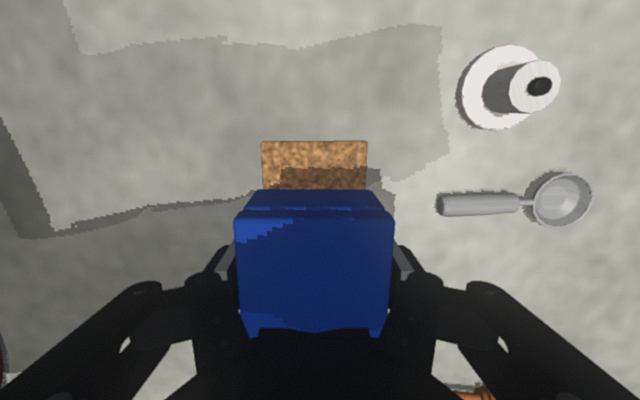

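Request:
jog_arm(deltas=[-0.5,-0.4,10,0,55,-0.5,-0.4,30,0,55,-0.5,-0.4,55,0,55,-0.5,-0.4,76,0,55,-0.5,-0.4,87,0,55,-0.5,-0.4,92,0,55,-0.5,-0.4,94,0,55,-0.5,-0.4,95,0,55,-0.5,-0.4,96,0,55,-0.5,-0.4,96.5,0,55,-0.5,-0.4,96.5,0,55])

```text
time_s: 48.98
tcp_pos: [0.4313, 0.2103, -0.0172]
tcp_rot: [[-0.104, 0.995, 0.0], [0.995, 0.104, 0.0], [0.0, 0.0, -1.0]]
wrist_force: [-0.3, -0.7, -2.0]
grip_width: 0.0634
```

Request:
jog_arm(deltas=[0,0,0.5,0,55,0,0,1,0,55,0,0,1.3,0,55,0,0,1.3,0,55])

```text
time_s: 49.48
tcp_pos: [0.4312, 0.2103, -0.0182]
tcp_rot: [[-0.104, 0.995, 0.0], [0.995, 0.104, 0.0], [-0.0, 0.0, -1.0]]
wrist_force: [-2.7, -0.9, 6.3]
grip_width: 0.0635
```

Request:
jog_arm(deltas=[0,0,0,0,66,0,0,0,0,72,0,0,0,0,79,0,0,0,0,85,0,0,0,0,85,0,0,0,0,85,0,0,-10,0,85,0,0,-30,0,85,0,0,-65,0,85,0,0,-105,0,85,0,0,-145,0,85,0,0,-180,0,85,0,0,-198,0,85,0,0,-200,0,85,0,0,-200,0,85])

```text
time_s: 51.35
tcp_pos: [0.4308, 0.2102, 0.1811]
tcp_rot: [[-0.104, 0.995, -0.0], [0.995, 0.104, -0.0], [-0.0, -0.0, -1.0]]
wrist_force: [0.1, 0.0, -0.3]
grip_width: 0.085
```

```bash
python3 snap.py wrist w20; python3 wfit.py w20 240,400,90,250 46,62,54; python3 go.py 190 480 200 73;python3 - <<'E'
from h import *
c=load('w20.npz');s=dict(tcp_rot=c['s_rot'],tcp_pos=c['s_pos'])
hsv=cv2.cvtColor(c['color'],cv2.COLOR_BGR2HSV).astype(int)
m=(hsv[...,0]<25)&(hsv[...,1]>80)
for a,ce,mm in sorted(blob(m),key=lambda t:-t[0])[:1]:
    ct=max(cv2.findContours(mm.astype(np.uint8),cv2.RETR_EXTERNAL,cv2.CHAIN_APPROX_NONE)[0],key=cv2.contourArea)
    print(a,ce,cv2.minAreaRect((plane(c,ct[:,0],.006,s)*1000).astype(np.float32)))
E
```

```text
46,62,54 n 3428 z 52.4 cen [431.  211.2] circ 431.2 210.1 d87.1 rect [431.1 210.4] [63.3 62.3] 5.9
t 51.4 tcp [430.6 210.1 180.7] yawY 6.0 j [ 17.  12. -17.  61.   0. 101.] grip 85.0 F [-1.1  0.2 -0.4] tilt [-0.07 -0.02]
delta [ 293.4 -211.3  -19.1] turn -67.0 or 113.0
7441 [ 29.98064776 287.07136138] ((75.65754699707031, -10.847122192382812), (251.0584716796875, 100.7005844116211), 80.35398864746094)
```

View pics/w20.png

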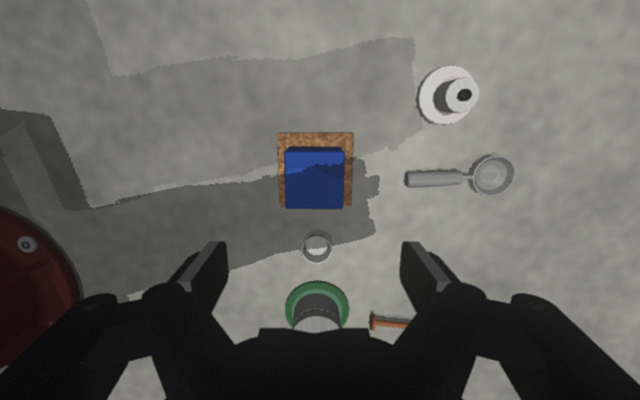

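Now I move the arm clear for a full check from above.

Request:
jog_arm(deltas=[8,-6,-10,-2,85,28,-20,-19,-6,85,58,-42,-19,-13,85,90,-65,-19,-20,85,122,-88,-19,-28,85,154,-111,-19,-36,85,186,-134,-19,-44,85,218,-157,-19,-52,85,248,-179,-19,-60,85,273,-197,-19,-65,85,288,-207,-19,-67,85,293,-211,-19,-67,85,293,-211,-19,-67,85,293,-211,-19,-67,85])

```text
time_s: 53.15
tcp_pos: [0.1914, 0.4792, 0.2004]
tcp_rot: [[-0.956, 0.294, 0.0], [0.294, 0.956, -0.0], [-0.0, -0.0, -1.0]]
wrist_force: [0.5, 0.4, -0.2]
grip_width: 0.0853
```

```bash
python3 snap.py top t21; python3 snap.py scene s21; python3 go.py 190 480 200 73
python3 wfit.py t21 215,275,200,262 46,62,54; python3 wfit.py t21 300,360,190,250 46,62,54;python3 wfit.py t21 350,410,125,190 40,56,48;python3 wfit.py t21 435,500,130,185 40,56,48;python3 wfit.py t21 170,235,140,205 38,52,46
sed 's/top0/t21/' m0.py > m1.py; sed -i '/pot\|caddy\|tin\|box\|spice/d' m1.py; python3 m1.py
```

```text
t 53.25 tcp [191.4 479.3 200.5] yawY 72.9 j [ 60.  16. -10.  65.  -0.  77.] grip 85.0 F [-0.1 -0.3 -0.1] tilt [ 0.01 -0.01]
delta [1.6 0.2 0.5] turn -0.1 or 179.9
46,62,54 n 823 z 54.3 cen [430.9 207.2] circ 431.5 206.7 d88.6 rect [431.  207.1] [65.  63.7] 5.8
46,62,54 n 649 z 54.4 cen [455.3   7.2] circ 455.5 7.1 d63.8 rect [456.1   7.5] [59.6 62.2] 88.4
40,56,48 n 337 z 48.0 cen [ 603.8 -111.9] circ 603.9 -111.7 d48.6 rect [ 603.7 -111.6] [45.8 44.9] 88.3
40,56,48 n 384 z 48.1 cen [ 594.  -317.6] circ 593.6 -317.2 d62.9 rect [ 594.1 -317.7] [46.2 46.1] 6.7
38,52,46 n 157 z 46.1 cen [568.7 309.6] circ 569.6 309.3 d36.7 rect [570.  309.8] [33.5 33.2] 1.5
stand    centroid [571.4207 313.5147] circle 572.4 313.1 d66.6 rect c[570.8 312.7] s[63.5 62.6] a36.8  zmed 0.0125 n422
[110 173 149] [ 23  20 166] [ 32  20 190] [ 17 132 174] [ 27  35 131] [ 24  33 149]
cork     centroid [425.6452 200.7098] circle 431.4 209.8 d125.4 rect c[431.6 210. ] s[91.2 91.1] a6.3  zmed nan n534
glass    centroid [449.3509  11.381 ] circle 455.4 9.8 d92.1 rect c[454.7   9.4] s[87.9 90.7] a88.3  zmed nan n524
hex      centroid [ 600.9849 -106.2114] circle 605.6 -108.7 d102.3 rect c[ 605.7 -108.9] s[ 90.1 102. ] a79.8  zmed nan n829
slab     centroid [ 589.5147 -312.1751] circle 594.1 -317.7 d130.5 rect c[ 594.3 -317.4] s[ 77.3 112.1] a6.2  zmed nan n898
```

View pics/t21.png

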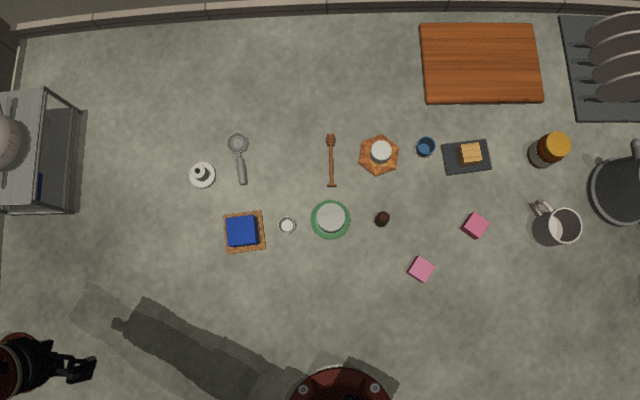

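View pics/s21.png

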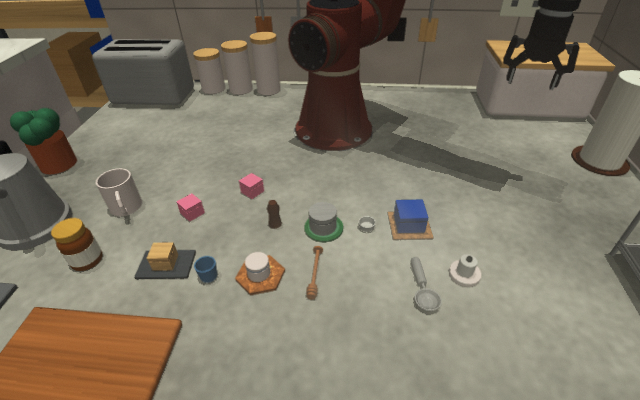

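Everything is upright, with estimated offsets of up to about 3 mm. The scene camera can give a third opinion before handing in.

```bash
python3 wfit.py s21 385,440,190,245 46,62,54; python3 wfit.py s21 298,350,195,245 46,62,54;python3 wfit.py s21 230,290,240,300 41,56,48;python3 wfit.py s21 135,200,235,280 41,56,48
python3 - <<'E'
from h import *
c=load('scene0.npz');hsv=cv2.cvtColor(c['color'],cv2.COLOR_BGR2HSV).astype(int);H,S,V=[hsv[...,i] for i in range(3)]
def f(n,m,u,v,r,h):
    k=np.zeros((400,640),bool);k[v-r:v+r,u-r:u+r]=1;mm=sorted(blob(m&k),key=lambda t:-t[0])[0][2]
    ct=max(cv2.findContours(mm.astype(np.uint8),cv2.RETR_EXTERNAL,cv2.CHAIN_APPROX_NONE)[0],key=cv2.contourArea)[:,0]
    q=(plane(c,ct,h)*1000).astype(np.float32);print(n,cv2.minEnclosingCircle(q),cv2.minAreaRect(q))
f('cork',(S>70)&(H<25),410,225,30,.006);f('glass',(H>40)&(H<85)&(S>50),323,228,28,.006);f('hex',(S>90)&(H<25),260,275,30,.008);f('slab',(V<85)&(S<50),166,264,34,.008)
E
```

```text
46,62,54 n 605 z 54.1 cen [436.6 205.8] circ 435.9 205.6 d91.9 rect [436.9 206. ] [71.3 65.9] 5.7
46,62,54 n 485 z 54.3 cen [459.1   6.1] circ 458.6 6.7 d71.8 rect [458.9   5.1] [70.3 61.1] 4.1
41,56,48 n 382 z 48.4 cen [ 608.2 -112.7] circ 608.5 -111.7 d54.8 rect [ 608.4 -113.6] [52.7 45.9] 11.4
41,56,48 n 398 z 48.4 cen [ 597.  -318.5] circ 597.0 -318.0 d66.8 rect [ 597.  -318.6] [47.1 48.6] 4.7
cork ((433.0419921875, 209.1007537841797), 62.69419860839844) ((432.88592529296875, 208.95822143554688), (93.96504974365234, 91.96580505371094), 6.020178318023682)
glass ((455.75592041015625, 8.676920890808105), 47.64406204223633) ((455.56903076171875, 7.442253112792969), (93.44278717041016, 89.51770782470703), 4.196158409118652)
hex ((605.8861694335938, -110.2694091796875), 52.78880310058594) ((605.4866333007812, -109.91969299316406), (105.46053314208984, 91.41600036621094), 49.38370895385742)
slab ((596.1722412109375, -318.51287841796875), 66.79741668701172) ((596.9757080078125, -318.3573913574219), (78.4903793334961, 113.30891418457031), 6.421711444854736)
```

```bash
python3 -c "
from cell import manip
print(manip.hand_in())"
```

```text
the job is handed in; nothing more can be done
None
```

I took both stacks apart and set all five things down upright on their own places. I handed the job in at about 53 s, with the arm clear and touching nothing. Each thing was lowered until the wrist force rose to about 5–8 N, then released, so nothing was dropped or tipped.

**Last checks:**

| Thing | Place | Distance from the middle |
|---|---|---|
| Spice tin | small white stand | about 1 mm |
| Wooden box | slate slab | about 1 mm, turned square with the slab |
| Tea tin | glass coaster | about 1.5–2.5 mm towards −y |
| Sugar pot | hexagonal trivet | about 2–3 mm towards −y |
| Caddy | cork mat | about 0.5–3 mm towards −y, turned square with the mat |

- **Placement disagreement:** the cameras differ from each other by 1–3 mm, so the last three offsets are estimates. I judged them small enough not to grip those things again.
- **First grasp missed:** the first close on the spice tin shut above it without touching it. The real fingertips sit about 38 mm short of the reported tool point. I measured that with two cameras and used it for every later grasp.

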